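Put the objective back in its case and fold the lid stay to close it

ROBOT

A 7-joint arm with a two-finger parallel gripper is mounted at the origin on the work surface. World frame = base frame: x ahead of the robot, y to its left, z up, the work surface at z = 0. Lengths are in m, angles in rad, forces in N, time in s.
With the tool pointing down it reaches from about 0.425 to 0.875 m from the base axis. Payload 4.7 kg.
Tool frame: the origin (TCP) lies at the very end of the fingers, on their centre line; the grasp point (between the pads) lies 19 mm behind it; z points along the fingers, y is the line along which they close (so a half turn about z gives the same grasp; the last joint's range is limited). The gripper opens to 87 mm and grips with 3 to 60 N. Pads are 19 mm wide; open, the fingers measure 117 mm over their backs; the gripper's body (75 mm by 190 mm) begins 51 mm behind the grasp point.
Start: joints at [-1.21, 0.321, -0.07, 1.45, 0.023, 1.371, -0.057], TCP at [0.221, 0.611, 0.186] pointing down, gripper open.
Joint ranges: [-2.86, 2.86], [-0.3, 2.09], [-1.38, 1.24], [0.06, 2.45], [-1.56, 4.7], [0.09, 2.05], [-2.69, 2.69]. Speed limits (rad/s): [2.57, 2.57, 3.14, 3.14, 3.14, 3.14, 3.14].

INTERFACE

Orientations are given as a unit quaternion [x, y, z, w].
In Python, from workcell import arm gives the robot as it stands.
- The arm moves only by the tool arm_command, never from a script. Its argument "plan" is a list of rows, each a list of 7 numbers: the shift along the tool's x, y, z in m, then the turn, a rotation vector about the tool's x, y, z in rad, then the gripper's target within -1 to 1 (fully open at 1, half-way at 0, shut at -1). In form: [[dx, dy, dz, wx, wy, wz, hand], ...]. A call has exactly 5 rows; each row is the pose to reach, as a shift and turn from the pose commanded when the call began, along the tool's axes at that moment; what a row does not reach only later rows make up. A row lasts 1/10 s, in which the tool goes at most 50 mm and 8.59 degrees, less where a joint would pass 70% of its speed; a pose out of reach is approached as far as the arm can. A call with a gripper value outside its range is refused whole. The fingers move at their own pace and stop on an object; "force" is the grip in N (left out, the last holds). Time passes only in rows, so rows that repeat a pose let the fingers close, or fill a call up. It gives the time, the measured TCP pose, the force, the opening and the grip force at its end, in the units of the state.
- arm.get_state(): the state, without advancing time (a new reading comes with each control period).
- arm.read_camera(name): name is "scene" or "top" or "wrist"; returns a dict with "pixels" (384x512x3 uint8, red, green, blue), "vertical_fov" (degrees; the focal length in pixels is half the picture's height over the tangent of half this angle, whatever the lens; pixels are square), "cx", "cy" (the principal point, pixels), "eye" and "rotation" of the camera in the world. Camera axes: x right, y up, looking along -z (the intrinsics and any distortion apply to the point x, -y, -z); pixel columns grow to the right and rows downward; lengths in m; the calibration is good to about 2 mm. A picture is of the moment at which its call begins. There is no depth.
- arm.hand_in(): hands the job in; it is judged then, once.
Trained networks look in the newest picture that a camera, given by its name, has taken for a name from the list of things; names that differ only in an ending like _2 or _b are one class to them, and where a whole thing is asked for, a point or a joint stands for the part that bears it (a point fixed in the world has none). Each returns a list of dicts, best first, with "p" (0 to 1); they miss things now and then, are a little off and sometimes report something else, mostly with a low value. They report only what shows in the picture. A call takes as long as a camera call. They do not tell look-alikes from the thing itself.
- arm.silhouettes(camera, target): "pixels" (384x512 bool, what is visible of it) and "rect" ([centre column, centre row, width, height] in pixels, round what is visible of it).
The state is a dict: "time_s": time; "joints": joint angles; "dq": joint speeds; "effort": joint torques, N m; "tool_pos": TCP position; "tcp_rot": TCP orientation; "ft_force": force on the tool from outside, world axes, zero at the start; "wrist_torque": the same for the moment, N m; "grip_width": opening from 0.0 (shut) to 1.0 (fully open); "grasp_force": force on a finger pad.
Only numpy, scipy, OpenCV 4.12 (cv2) and the standard library are available. Lean on these libraries where they do the work, as an engineer would, in place of code of your own. Each camera call takes 0.05 s, during which the arm holds its last target. There are 200 camera calls.

TASK

Put the loose microscope objective away. Raise the lid of the objective case by its handle until the folding stay on its side snaps past straight and locks (do not force the lid against it) and let the lid stand on its own, then stand the objective upright in the empty middle pocket; last, draw the stay's knee pin back through straight, which lifts the lid slightly, and fold the knee to let the lid down under control until it is fully shut, never letting it drop. Leave the other things where they are.

Things in the scene. Friction and masses are not known exactly. Their poses are not given: they have to be found in the camera images.
- case: Grey plastic case, fixed, 180 (x) x 270 (y) x 90 mm high, aluminium lid on top. Origin: centre of its underside; x points from its front (handle side) to the hinge side, y to its left. Walls 6 mm. Inside, a black insert, top 37 mm above the bench, has 3 round pockets in a row along y, 75 mm apart, 30 mm in front of centre; the outer two hold short objectives (tops 67 mm up), the middle is empty.
- hinge (a point): Middle of the lid's hinge line, on the top edge of the case's back wall, 90 mm above the bench; the hinge line runs along the case's y. Axes as the case.
- lid (a joint): Lid opening in rad, 0 shut. Plate 180 x 270 x 10 mm, about 0.8 kg; falls shut by its weight unless the stay is locked. The stay comes straight and stops the lid at an angle between 1.29 and 1.43 that depends on its adjustment (springy stop, about 0.0014 rad per newton at the handle); let down from there it stands locked about 0.03 lower. About 20 N at the handle there overstrains the stay.
- handle (a point): Middle of the lid's black handle: round bar 12 mm thick, 100 mm long, parallel to the hinge line, 225 mm from it, 45 mm in front of the lid's front edge; shut, 5 mm above the hinge line (95 mm above the bench). Moves with the lid in an arc about the hinge and can turn between fingers that close across it. Axes: the lid's, x along the lid towards the hinge.
- knee (a joint): Stay's knee angle in rad: about 0 folded (lid shut), 2.57 links in line (lid highest), 2.87 at its stop past straight = locked. A weak spring draws it to the stop once straight. To unlock, move the knee pin forward along its arc: the first 8 mm lift the lid slightly (3 to 6 N at the pin), then the pin carries the lid's weight down to shut.
- knee_pin (a point): Grip point of the knee pin: level round steel pin, 12 mm thick, parallel to the hinge line, sticking out from the knee of the steel stay on the case's right (-y). The point is 46 mm out from the case's side, 30 mm from the pin's end. The pin moves in an arc of radius 70 mm about stay_pivot: shut, about 9 deg above level in front of it; stay straight, about 114 deg round; locked, about 121 deg.
- stay_pivot (a point): Axis of the stay's lower pivot, on an adjustable bracket on the case's right side, clamped 52 to 58 mm above the bench (this sets the angle at which the stay locks). The point is given 46 mm outside the case's side, level with the grip point of the knee pin. Axes as the case.
- lid_pin (a point): Pin on the lid's right edge, 85 mm from the hinge line, to which the stay's upper link (59 mm from the knee) is joined. Axes as the lid.
- stay_eye (a point): Bushed eye at the stay's upper end, around lid_pin; the rubber bush gives about 0.07 mm per newton at the handle, and is overstrained at 1.4 mm.
- nest (a point): Centre of the mouth of the empty middle pocket, at the insert's top, 37 mm above the bench; pocket 41 mm across, 18 mm deep. Axes as the case.
- objective_mid (a point): Centre, half-way up, of the loose microscope objective: upright black cylinder with aluminium bands, 36 mm across (foot tapered to 24 mm), 60 mm tall, about 150 g, standing on the bench left of the case. z along its axis. Seated, its centre is 12 mm above the pocket's mouth and its top 42 mm above the insert: take it by its upper part.
- spare1: Short objective standing in the pocket on the case's right, 36 mm across, 48 mm tall; stays there. Origin: centre of its underside.
- spare2: Short objective standing in the pocket on the case's left, 36 mm across, 48 mm tall; stays there. Origin: centre of its underside.
- stage_weight: Bystander: steel disc 48 mm across, 18 mm high, left of the case. Origin: centre of its underside.
- jar: Bystander: jar 48 mm across, 65 mm high, left of the case. Origin: centre of its underside.
- slide_tray: Bystander: white tray 110 x 150 x 20 mm at the back left. Origin: centre of its underside.
- glass_scale: Bystander: glass scale 25 x 75 x 4 mm lying in the tray. Origin: centre of its underside.
- driver: Bystander: screwdriver 140 mm long on the right. Origin: under its middle.
- wipe_bottle: Bystander: white bottle 60 mm across, 160 mm tall, far left. Origin: centre of its underside.
- block_box: Bystander: closed wooden box 90 x 140 x 35 mm at the back right. Origin: centre of its underside.
Not all that is in view belongs to the job. Leave any orange or red look-alike of the part that bears objective_mid alone.

How it is judged:
On the way, in this order (a step that is already met when the one before it is completed fails the run):
1. the lid stands open on its locked stay, let go (value of joint lid above 1.15 rad and value of joint knee above 2.77 rad and contact force between the fingers and case below 0.1 N), for 0.3 s.
2. the objective stands in the middle pocket, let go, the lid still locked open (value of joint lid above 1.15 rad and value of joint knee above 2.77 rad and x of objective_mid in the frame of nest between -0.006 and 0.006 m and y of objective_mid in the frame of nest between -0.006 and 0.006 m and z of objective_mid in the frame of nest below 0.016 m and angle between objective_mid's own z axis and vertical below 0.12 rad and contact force between the fingers and objective below 0.1 N), for 0.3 s.
At the end, for the whole second after the job is handed in: The lid is fully shut (within 0.03 rad) with the stay folded (knee below 0.2 rad), the objective stands upright (within 0.12 rad) in the middle pocket, within 6 mm of its axis and down to within 4 mm of its floor, and the bystanders are within 30 mm of where they were (x of objective_mid in the frame of nest between -0.006 and 0.006 m and y of objective_mid in the frame of nest between -0.006 and 0.006 m and z of objective_mid in the frame of nest below 0.016 m and angle between objective_mid's own z axis and vertical below 0.12 rad and value of joint lid below 0.03 rad and value of joint knee below 0.2 rad and not (distance of stage_weight from where it was at the start of the episode above 0.03 m) and not (distance of jar from where it was at the start of the episode above 0.03 m) and not (distance of slide_tray from where it was at the start of the episode above 0.03 m) and not (distance of glass_scale from where it was at the start of the episode above 0.03 m) and not (distance of driver from where it was at the start of the episode above 0.03 m) and not (distance of wipe_bottle from where it was at the start of the episode above 0.03 m) and not (distance of block_box from where it was at the start of the episode above 0.03 m)); the robot touches nothing.
It fails at once if the lid is forced against the stay (about 20 N at the handle: the stay's bush gives by 1.4 mm) (distance between stay_eye and lid_pin above 0.0014 m).
It fails at once if the lid is pressed down hard against the locked stay (knee pushed beyond 2.92 rad) (value of joint knee above 2.92 rad).
It fails at once if the lid drops (faster than 2 rad/s) (velocity of joint lid below -2 rad/s).
It fails at once if a bystander is moved by more than 30 mm (distance of any of stage_weight, jar, slide_tray, glass_scale, driver, wipe_bottle, block_box from where it was at the start of the episode above 0.03 m).
It fails at once if an objective already in the case is moved by more than 15 mm (distance of any of spare1, spare2 from where it was at the start of the episode above 0.015 m).
It also fails if it takes over 72 s, if anything falls off the work surface, if the arm or the gripper's body presses on something with over 40 N, if the wrist force passes 120 N, or if a joint passes its speed limit or range.

## Working session

There is one attempt and no reset: what is moved stays moved. The work goes in short steps, Python scripts to look and compute and a tool call to move; the robot and the scene stay as the last step left them, time stands still between calls to the robot, and variables do not carry over. Pictures are saved under pics/ and viewed, at most 10 in all, crops included, and the job is handed in when it is done.

Besides the shell and the picture viewer there is one more tool, called after "Request:" as name(argument=value, ...) on one line, values as JSON. arm_command: Moves the arm, as the interface text tells. Its arguments: {"type":"object","properties":{"plan":{"type":"array"},"force":{"type":"number"}},"required":["plan"]}

```bash
ls; mkdir -p pics; cat > h.py <<'E'
import numpy as np, cv2
from scipy.spatial.transform import Rotation as R
from workcell import arm
def cam(n, save=None):
    c=arm.read_camera(n)
    if save: cv2.imwrite('pics/'+save, c['pixels'][:,:,::-1])
    return c
def f(c): return 192/np.tan(np.radians(c['vertical_fov'])/2)
def rot(c):
    r=np.array(c['rotation'],float)
    return r if r.shape==(3,3) else R.from_quat(r).as_matrix()
def ray(c,u,v):
    d=np.array([(u-c['cx'])/f(c),-(v-c['cy'])/f(c),-1.]); d=rot(c)@d
    return np.array(c['eye']),d/np.linalg.norm(d)
def atz(c,u,v,z):
    e,d=ray(c,u,v); return e+d*(z-e[2])/d[2]
def proj(c,p):
    q=rot(c).T@(np.array(p)-np.array(c['eye'])); return np.array([c['cx']-f(c)*q[0]/q[2], c['cy']+f(c)*q[1]/q[2]])
def tri(rays):
    A=np.zeros((3,3));b=np.zeros(3)
    for e,d in rays:
        M=np.eye(3)-np.outer(d,d);A+=M;b+=M@e
    return np.linalg.solve(A,b)
E
python3 - <<'E'
from h import *
s=arm.get_state(); print({k:np.round(v,3) for k,v in s.items()})
ims=[]
for n in ['scene','top','wrist']:
    c=cam(n,n+'0.png'); print(n,{k:np.round(v,3) for k,v in c.items() if k!='pixels'},[k for k in c])
    for t in ['case','handle','knee_pin','objective_mid','jar','lid','nest','stay_pivot']:
        try:
            r=arm.silhouettes(n,t); print(t,[(round(x['p'],2),np.round(x['rect']).astype(int).tolist()) for x in r][:4])
        except Exception as e: print(t,e)
E
```

```text
pics
{'time_s': np.float64(0.0), 'joints': array([-1.21 ,  0.322, -0.07 ,  1.452,  0.023,  1.371, -0.057]), 'dq': array([ 0.001,  0.   ,  0.001,  0.   ,  0.001, -0.002, -0.   ]), 'effort': array([-0.0000e+00, -4.9128e+01, -4.0400e-01, -3.1253e+01, -6.4000e-02,
        4.4000e-02,  0.0000e+00]), 'tool_pos': array([0.221, 0.611, 0.185]), 'tcp_rot': array([ 0.173,  0.985, -0.001, -0.   ]), 'ft_force': array([-1.361, -0.567,  0.449]), 'wrist_torque': array([ 0.048, -0.025, -0.006]), 'grasp_force': np.float64(0.0), 'grip_width': np.float64(1.003)}
scene {'vertical_fov': np.float64(43.956), 'cx': np.float64(250.232), 'cy': np.float64(187.748), 'eye': array([1.429, 0.847, 0.832]), 'rotation': array([0.183, 0.447, 0.808, 0.338])} ['pixels', 'vertical_fov', 'cx', 'cy', 'eye', 'rotation']
case [(0.76, [252, 197, 105, 83])]
handle []
knee_pin [(0.51, [349, 229, 16, 15])]
objective_mid [(0.88, [364, 247, 13, 21]), (0.79, [398, 250, 16, 24]), (0.63, [391, 268, 12, 25]), (0.21, [252, 185, 102, 52])]
jar [(0.94, [322, 241, 16, 31]), (0.3, [251, 186, 105, 52])]
lid [(0.95, [255, 183, 102, 58])]
nest
[... 349 characters left out ...]
]
handle [(0.84, [256, 188, 102, 84])]
knee_pin [(0.51, [313, 197, 38, 16])]
objective_mid [(0.73, [102, 186, 17, 11]), (0.55, [105, 210, 17, 14]), (0.46, [131, 196, 16, 17])]
jar [(0.68, [162, 179, 20, 20]), (0.52, [161, 134, 28, 9]), (0.42, [130, 197, 16, 14])]
lid [(0.84, [255, 188, 100, 80])]
nest [(0.73, [264, 187, 117, 87])]
stay_pivot [(0.53, [311, 200, 27, 19])]
wrist {'vertical_fov': np.float64(62.788), 'cx': np.float64(254.049), 'cy': np.float64(188.022), 'eye': array([0.152, 0.635, 0.384]), 'rotation': array([-0.111, -0.078,  0.569,  0.811])} ['pixels', 'vertical_fov', 'cx', 'cy', 'eye', 'rotation']
case []
handle []
knee_pin []
objective_mid []
jar []
lid []
nest []
stay_pivot []
```

```bash
python3 - <<'E'
import cv2
a=cv2.imread('pics/top0.png')[110:300,60:440]; b=cv2.imread('pics/scene0.png')[130:310,170:430]
cv2.imwrite('pics/t1.png',cv2.resize(a,(760,380),interpolation=cv2.INTER_CUBIC))
cv2.imwrite('pics/s1.png',cv2.resize(b,(780,540),interpolation=cv2.INTER_CUBIC))
E
```

```text
(no output)
```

View pics/t1.png

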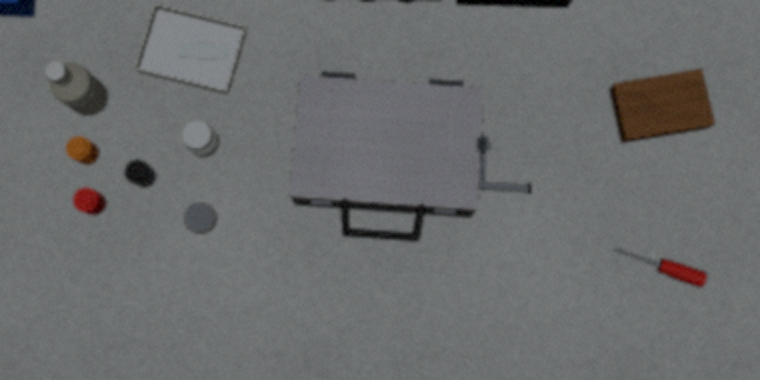

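View pics/s1.png

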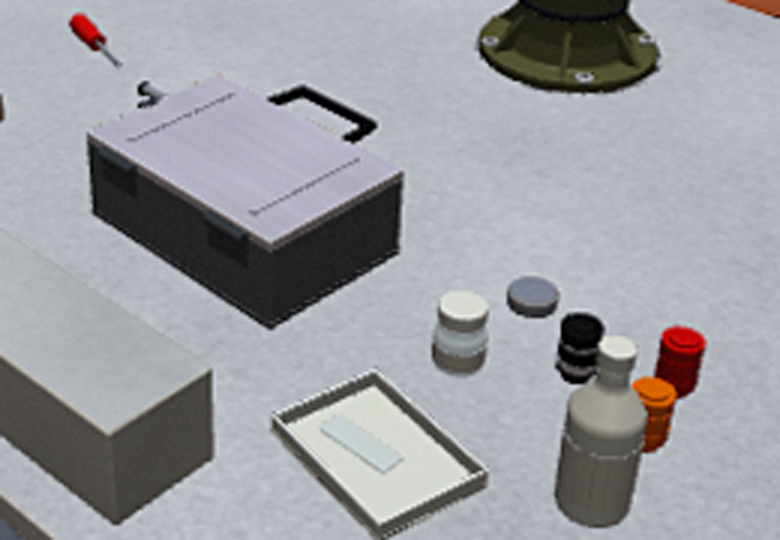

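```bash
python3 - <<'E'
from h import *
c=cam('top'); s=cam('scene'); w=cam('wrist')
T=lambda u,v:(u/2+60,v/2+110)
for n,p,z in [('lidBL',(300,80),.1),('lidBR',(483,88),.1),('lidFR',(475,212),.1),('lidFL',(292,202),.1),('hL',(344,235),.095),('hR',(418,239),.095),('kneeout',(530,188),.066),('obj',(138,170),.03),('weight',(200,217),.018),('jar',(199,133),.065),('pivot',(483,144),.055),('orange',(80,149),.06),('red',(87,200),.06),('box',(662,105),.035),('driver',(660,265),.01)]:
    print(n,np.round(atz(c,*T(*p),z),3))
S=lambda u,v:(u/3+170,v/3+130)
print('scene hL',atz(s,*S(357,135),.095),'hR',atz(s,*S(290,95),.095))
print('obj tri',tri([ray(c,130,195.5),ray(s,*S(580,348))]))
print('jar top',tri([ray(c,*T(198,133)),ray(s,*S(463,305))]))
print('wristaxes',rot(w), R.from_quat(arm.get_state()['tcp_rot']).as_matrix())
E
```

```text
lidBL [0.663 0.122 0.1  ]
lidBR [ 0.659 -0.146  0.1  ]
lidFR [ 0.476 -0.137  0.1  ]
lidFL [0.482 0.125 0.1  ]
hL [0.438 0.049 0.095]
hR [ 0.436 -0.057  0.095]
kneeout [ 0.519 -0.221  0.066]
obj [0.533 0.367 0.03 ]
weight [0.466 0.271 0.018]
jar [0.586 0.271 0.065]
pivot [ 0.585 -0.152  0.055]
orange [0.557 0.447 0.06 ]
red [0.481 0.43  0.06 ]
box [ 0.658 -0.427  0.035]
driver [ 0.416 -0.426  0.01 ]
scene hL [0.46765361 0.05133397 0.095     ] hR [ 0.45412481 -0.05420269  0.095     ]
obj tri [0.53016032 0.36412774 0.03370115]
jar top [0.58502548 0.27475858 0.06331381]
wristaxes [[ 3.40792171e-01 -9.05607716e-01 -2.52458633e-01]
 [ 9.40138281e-01  3.28034406e-01  9.23766254e-02]
 [-8.41867045e-04 -2.68827256e-01  9.63188039e-01]] [[-9.40467918e-01  3.39882460e-01  8.90016151e-05]
 [ 3.39882466e-01  9.40467919e-01  5.69227814e-05]
 [-6.43561088e-05  8.37841381e-05 -9.99999994e-01]]
```

Request:
arm_command(plan=[[-0.035,-0.02,-0.013,0,0,0.124,0],[-0.07,-0.04,-0.026,0,0,0.248,0],[-0.105,-0.06,-0.039,0,0,0.372,0],[-0.14,-0.08,-0.052,0,0,0.496,0],[-0.175,-0.102,-0.065,0,0,0.62,0]])

```text
time_s: 2.0
tool_pos: [0.3518, 0.4547, 0.2519]
tcp_rot: [0.467, 0.884, 0.0, -0.0]
ft_force: [-0.0, 0.1, -0.0]
grip_width: 0.632
grasp_force: 0.0
```

Request:
arm_command(plan=[[-0.04,0.004,0,0,0,0.125,0],[-0.08,0.008,0,0,0,0.25,0],[-0.12,0.012,0,0,0,0.375,0],[-0.16,0.016,0,0,0,0.5,0],[-0.2,0.019,0,0,0,0.623,0]])

```text
time_s: 2.5
tool_pos: [0.481, 0.3008, 0.2515]
tcp_rot: [0.716, 0.699, 0.0, -0.0]
ft_force: [-0.4, 0.1, 0.5]
grip_width: 0.5
grasp_force: 0.0
```

```bash
cat >> h.py <<'E'
def Rt(yaw=0.,tilt=0.): # tool down; tool y at bearing yaw; 
    y=np.array([np.cos(yaw),np.sin(yaw),0]);z=np.array([0,0,-1.]);return np.c_[np.cross(y,z),y,z]
def here():
    s=arm.get_state(); return np.array(s['tool_pos']),R.from_quat(s['tcp_rot']).as_matrix(),s
def shift(p2,R2=None,p=None,M=None):
    if p is None: p,M,_=here()
    d=M.T@(np.array(p2)-p); w=R.from_matrix(M.T@(M if R2 is None else R2)).as_rotvec(); return np.round(np.r_[d,w],4)
def seg(n,t,k=4):
    print(n,t,[(round(x['p'],2),np.round(x['rect'],1).tolist()) for x in arm.silhouettes(n,t)][:k])
E
python3 - <<'E'
from h import *
p,M,s=here(); print(s['time_s'],p,M,s['joints'],s['ft_force'])
c=cam('wrist','w1.png'); print(np.round(c['eye'],3))
for t in ['objective_mid','jar','stage_weight','case','handle']: seg('wrist',t)
E
```

```text
2.5 [0.48102495 0.30081693 0.2514589 ] [[ 2.39334832e-02  9.99713401e-01  5.51106843e-04]
 [ 9.99713329e-01 -2.39338432e-02  6.56188451e-04]
 [ 6.69190493e-04  5.35243981e-04 -9.99999633e-01]] [-0.8660039   0.11760856  0.28737117  1.57106192 -0.03372825  1.4569464
 -0.60064167] [-0.44145756  0.11369818  0.48161652]
[0.483 0.373 0.45 ]
wrist objective_mid [(0.84, [253.2, 46.5, 33.0, 35.1]), (0.58, [288.9, 109.1, 31.3, 33.6]), (0.56, [319.4, 30.5, 31.5, 39.5])]
wrist jar [(0.6, [332.4, 174.8, 44.5, 45.0])]
wrist stage_weight [(0.64, [244.7, 173.3, 33.7, 35.4])]
wrist case [(0.98, [288.6, 297.5, 56.8, 29.0])]
wrist handle [(0.93, [290.4, 302.6, 49.9, 17.4])]
```

View pics/w1.png

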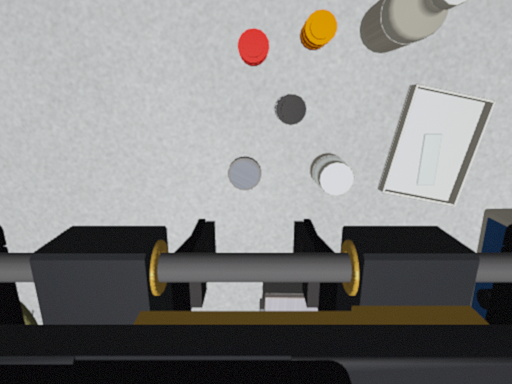

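Request:
arm_command(plan=[[-0.05,0,-0.01,0,0,0,-0.3],[-0.1,0,-0.02,0,0,0,-0.3],[-0.15,0,-0.03,0,0,0,-0.3],[-0.2,0,-0.04,0,0,0,-0.3],[-0.25,0,-0.05,0,0,0,-0.3]])

```text
time_s: 3.3
tool_pos: [0.4748, 0.0568, 0.3008]
tcp_rot: [0.712, 0.702, 0.0, -0.0]
ft_force: [0.5, 0.1, 0.4]
grip_width: 0.355
grasp_force: 0.0
```

Request:
arm_command(plan=[[-0.05,0,-0.01,0,0,0,-0.3],[-0.1,0,-0.02,0,0,0,-0.3],[-0.15,0,-0.03,0,0,0,-0.3],[-0.2,0,-0.04,0,0,0,-0.3],[-0.25,0,-0.05,0,0,0,-0.3]])

```text
time_s: 3.8
tool_pos: [0.471, -0.1883, 0.35]
tcp_rot: [0.712, 0.702, 0.001, 0.0]
ft_force: [1.1, -0.3, -0.6]
grip_width: 0.349
grasp_force: 0.0
```

```bash
python3 - <<'E'
from h import *
p,M,s=here(); print(s['time_s'],p,s['joints'])
c=cam('wrist','w2.png'); print(np.round(c['eye'],3))
for t in ['handle','case','lid','knee_pin','stay_pivot','jar','objective_mid']: seg('wrist',t)
E
```

```text
3.8 [ 0.471016   -0.18826208  0.35001391] [-0.47778159 -0.0524644   0.77943298  1.53231362  0.03564108  1.64524844
  0.28893478]
[ 0.472 -0.116  0.548]
wrist handle [(0.8, [314.2, 65.4, 185.5, 130.8])]
wrist case [(0.59, [315.8, 86.8, 173.7, 172.1])]
wrist lid [(0.69, [312.0, 66.0, 177.7, 132.1])]
wrist knee_pin [(0.6, [299.6, 147.2, 41.2, 53.5])]
wrist stay_pivot [(0.63, [298.5, 145.2, 36.7, 52.1])]
wrist jar []
wrist objective_mid []
```

View pics/w2.png

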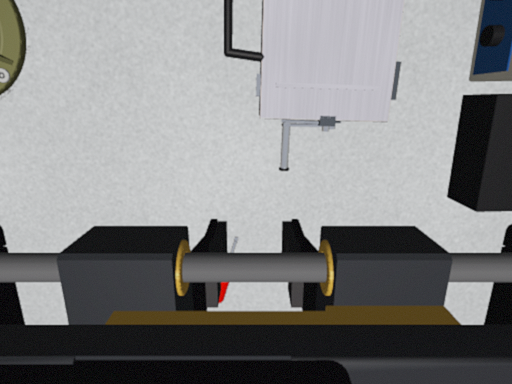

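Request:
arm_command(plan=[[0.02,-0.008,0.02,0,0,0,-0.3],[0.04,-0.016,0.04,0,0,0,-0.3],[0.06,-0.025,0.06,0,0,0,-0.3],[0.07,-0.03,0.07,0,0,0,-0.3],[0.07,-0.03,0.07,0,0,0,-0.3]])

```text
time_s: 4.7
tool_pos: [0.441, -0.1144, 0.2777]
tcp_rot: [0.712, 0.703, -0.001, -0.001]
ft_force: [-0.6, 0.2, 1.3]
grip_width: 0.347
grasp_force: 0.0
```

```bash
python3 - <<'E'
from h import *
import pickle
p,M,s=here(); print(s['time_s'],p)
c=cam('wrist','w3.png'); print(np.round(c['eye'],3))
pickle.dump(c,open('w3.pkl','wb'))
E
```

```text
4.7 [ 0.4409954  -0.11438394  0.27771895]
[ 0.443 -0.042  0.476]
```

View pics/w3.png

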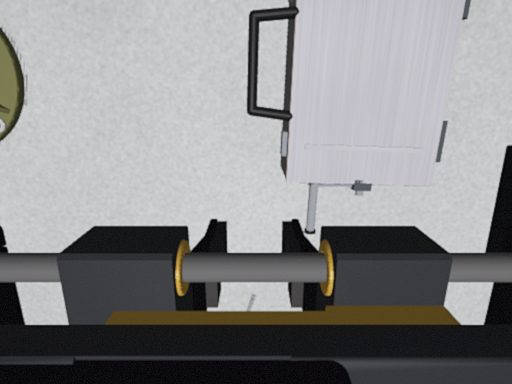

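```bash
python3 - <<'E'
from h import *
import pickle
c=pickle.load(open('w3.pkl','rb'))
p,M,s=here(); Rc=rot(c); e=M.T@(np.array(c['eye'])-p)
print('cam in tool',e, np.round(M.T@Rc,3))
M2=R.from_quat([.712,.702,.001,0]).as_matrix(); p2=np.array([ 0.471016,-0.18826208,0.35001391])
c2=dict(c); c2['rotation']=M2@M.T@Rc; c2['eye']=p2+M2@e
for n,a,b,z in [('hR',(252.5,111),(228.5,52.5),.095),('FR',(289,181),(263,118.5),.1),('BR',(437,184),(388,121.5),.1),('pinend',(310.5,231),(284,169.5),.066),('piv',(362,187),(328,122),.055)]:
    print(n,np.round(tri([ray(c,*a),ray(c2,*b)]),3),np.round(atz(c,*a,z),3),np.round(atz(c2,*b,z),3))
g=cv2.cvtColor(c['pixels'],cv2.COLOR_RGB2GRAY).astype(float)
for r in [30,50,63,80,95]:
    row=g[r,235:275]; w=np.clip(110-row,0,None); u=(w*np.arange(235,275)).sum()/w.sum(); print(r,round(u,2),np.round(atz(c,u,r,.095),4))
col=g[:130,246:262].mean(1); print('bar rows',[i for i in range(130) if col[i]<110][:3],[i for i in range(130) if col[i]<110][-3:])
for r in [120,140,160]: print(r,'front edge',[ (int(x),int(g[r,x])) for x in range(280,298,2)])
for r in [20,60,100,140,170]:
    d=np.diff(g[r,420:480]); print(r,420+np.argmin(d),d.min())
E
```

```text
cam in tool [ 0.07402459 -0.00043024 -0.19704197] [[ 0.001  0.963  0.269]
 [ 1.    -0.002  0.003]
 [ 0.003  0.269 -0.963]]
hR [ 0.439 -0.054  0.108] [ 0.439 -0.054  0.095] [ 0.437 -0.052  0.095]
FR [ 0.483 -0.139  0.1  ] [ 0.483 -0.139  0.1  ] [ 0.483 -0.139  0.1  ]
BR [ 0.652 -0.142  0.118] [ 0.666 -0.145  0.1  ] [ 0.657 -0.145  0.1  ]
pinend [ 0.516 -0.217  0.075] [ 0.518 -0.22   0.066] [ 0.516 -0.219  0.066]
piv [ 0.57  -0.144  0.111] [ 0.589 -0.16   0.055] [ 0.584 -0.148  0.055]
30 253.43 [0.4416 0.0324 0.095 ]
50 252.94 [0.4408 0.012  0.095 ]
63 252.52 [ 0.4401 -0.0016  0.095 ]
80 252.05 [ 0.4393 -0.0198  0.095 ]
95 251.82 [ 0.4388 -0.0363  0.095 ]
bar rows [11, 12, 13] [113, 114, 115]
120 front edge [(280, 171), (282, 147), (284, 37), (286, 36), (288, 33), (290, 178), (292, 204), (294, 196), (296, 196)]
140 front edge [(280, 176), (282, 133), (284, 164), (286, 152), (288, 150), (290, 200), (292, 200), (294, 195), (296, 198)]
160 front edge [(280, 164), (282, 52), (284, 54), (286, 84), (288, 203), (290, 199), (292, 197), (294, 198), (296, 202)]
20 461 -15.0
60 424 -5.0
100 424 -3.0
140 439 -65.0
170 444 -4.0
```

```bash
python3 - <<'E'
from h import *
Y=Rt(-.035)
print(shift([.440,-.003,.150],Y), here()[1].round(3))
E
```

```text
[ 1.129e-01 -3.500e-03  1.289e-01 -7.000e-04 -1.000e-04  1.990e-02] [[ 0.015  1.    -0.001]
 [ 1.    -0.015  0.   ]
 [ 0.    -0.001 -1.   ]]
```

Request:
arm_command(plan=[[0.03,-0.001,0.03,0,0,0.005,-0.3],[0.06,-0.002,0.06,0,0,0.01,-0.3],[0.09,-0.003,0.1,0,0,0.015,-0.3],[0.113,-0.0035,0.129,0,0,0.02,-0.3],[0.113,-0.0035,0.129,0,0,0.02,-0.3]])

```text
time_s: 5.25
tool_pos: [0.4384, -0.002, 0.147]
tcp_rot: [0.719, 0.695, -0.003, -0.002]
ft_force: [-0.3, 0.4, -0.2]
grip_width: 0.352
grasp_force: 0.0
```

```bash
python3 - <<'E'
from h import *
p,M,s=here();print(p,M.round(4).tolist(),s['ft_force'],s['joints'].round(3) if hasattr(s['joints'],'round') else s['joints'])
print(shift([.440,-.003,.077],Rt(-.035)))
c=cam('wrist'); cv2.imwrite('pics/w4.png',c['pixels'][:,:,::-1])
E
```

```text
[ 0.43843811 -0.00196505  0.14703098] [[0.0338, 0.9994, -0.0063], [0.9994, -0.0338, -0.0014], [-0.0016, -0.0062, -1.0]] [-0.26989052  0.38505828 -0.22991552] [-0.612 -0.139  0.517  2.01   0.073  1.26  -0.156]
[-0.0009  0.002   0.07   -0.0062  0.0016  0.0012]
```

View pics/w4.png

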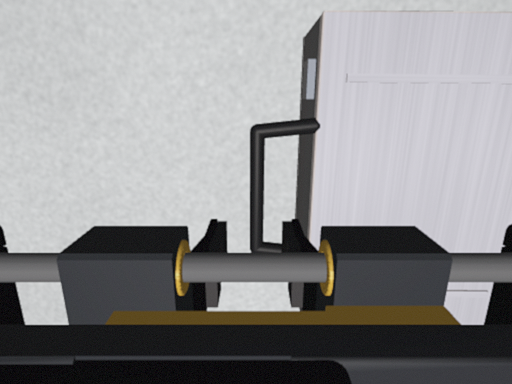

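```bash
python3 - <<'E'
from h import *
c=cam('wrist')
for a in [(257,128),(256,247),(256.5,190)]: print(atz(c,*a,.095).round(4), atz(c,*a,.10).round(4))
print(proj(c,here()[0]))
E
```

```text
[0.4443 0.0468 0.095 ] [0.4443 0.0473 0.1   ]
[ 0.4398 -0.0564  0.095 ] [ 0.4399 -0.0539  0.1   ]
[ 0.4421 -0.0042  0.095 ] [ 0.4421 -0.0027  0.1   ]
[256.07457531 214.79685135]
```

Request:
arm_command(plan=[[0,0.001,0.02,-0.001,0,0.001,-0.3],[0,0.002,0.04,-0.003,0,0.002,-0.3],[0,0.003,0.06,-0.006,0.001,0.004,-0.3],[0,0.003,0.07,-0.006,0.001,0.006,-0.3],[0,0.003,0.07,-0.006,0.001,0.006,-0.3]])

```text
time_s: 5.85
tool_pos: [0.4442, -0.0057, 0.0805]
tcp_rot: [0.723, 0.69, 0.002, 0.002]
ft_force: [0.0, 0.1, 0.7]
grip_width: 0.349
grasp_force: 0.0
```

Request:
arm_command(plan=[[0,0,0,0,0,0,-1],[0,0,0,0,0,0,-1],[0,0,0,0,0,0,-1],[0,0,0,0,0,0,-1],[0,0,0,0,0,0,-1]], force=15)

```text
time_s: 6.35
tool_pos: [0.444, -0.0045, 0.0805]
tcp_rot: [0.723, 0.691, 0.003, 0.002]
ft_force: [-0.0, -0.5, 0.0]
grip_width: 0.026
grasp_force: 0.0
```

```bash
python3 - <<'E'
from h import *
p,M,s=here();print(p,M.round(4).tolist(),s['ft_force'],s['joints'],s['grip_width'],s['grasp_force'])
E
```

```text
[ 0.44397029 -0.00452418  0.08049808] [[0.0448, 0.999, 0.0066], [0.999, -0.0448, 0.001], [0.0013, 0.0065, -1.0]] [-0.00692932 -0.49674808  0.00832325] [-0.60534915 -0.065846    0.54409491  2.09301729  0.0375986   1.09857161
 -0.12389037] 0.025868272299529736 0.0
```

```bash
python3 - <<'E'
from h import *
c=cam('wrist'); s=cam('scene')
a=c['pixels'][:,:,::-1]; b=cv2.resize(s['pixels'][120:260,200:320,::-1],None,fx=2.7,fy=2.7,interpolation=cv2.INTER_CUBIC)
b=cv2.resize(b,(int(384*120/140),384)); o=np.hstack([a[:, 100:430],b]); cv2.imwrite('pics/w5.png',o); print(o.shape)
E
```

```text
(384, 659, 3)
```

View pics/w5.png

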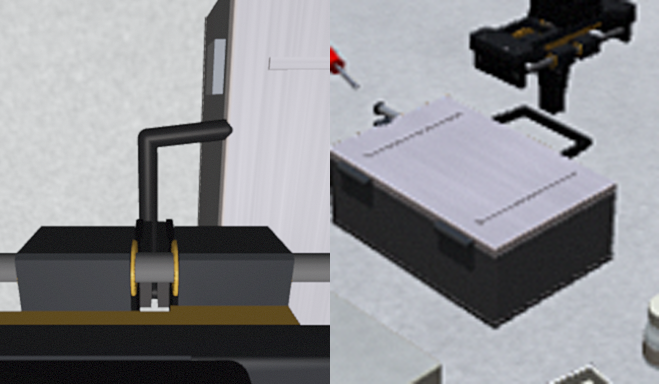

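```bash
python3 - <<'E'
from h import *
c=cam('wrist'); s=cam('scene'); t=cam('top')
p,M,st=here(); print('tcp',p,'scene',proj(s,p),'vs 280.9,160.1'); 
print('bar mid scene',proj(s,[.442,-.003,.095]),'Lend',proj(s,[.444,.047,.095]))
print('hL tri',tri([ray(c,248,135),ray(s,293.0,173.5)]),atz(c,248,135,.095),atz(c,248,135,.06),atz(s,293,173.5,.095),atz(s,293,173.5,.06))
a=t['pixels'][190:250,200:300,::-1]; cv2.imwrite('pics/t2.png',np.hstack([cv2.resize(a,(400,240),interpolation=cv2.INTER_CUBIC),cv2.resize(s['pixels'][140:190,250:320,::-1],(336,240),interpolation=cv2.INTER_CUBIC)]))
print('tcp top',(proj(t,p)-[200,190])*4,'bar',(proj(t,[.442,-.003,.095])-[200,190])*4)
print('tcp sc',(proj(s,p)-[250,140])*4.8,'bar',(proj(s,[.442,-.003,.095])-[250,140])*4.8)
E
```

```text
tcp [ 0.44374203 -0.00459282  0.08020199] scene [280.35166255 169.96045265] vs 280.9,160.1
bar mid scene [281.23161812 165.85030154] Lend [292.98428608 171.68335947]
hL tri [0.44289935 0.047256   0.08808582] [0.4426851  0.04844968 0.095     ] [0.44203217 0.0447731  0.06      ] [0.45235138 0.05418796 0.095     ] [0.4059629  0.01652459 0.06      ]
tcp top [203.01960499 146.42270996] bar [200.72041415 146.71011781]
tcp sc [145.68798024 143.81017272] bar [149.91176698 124.08144741]
```

View pics/t2.png

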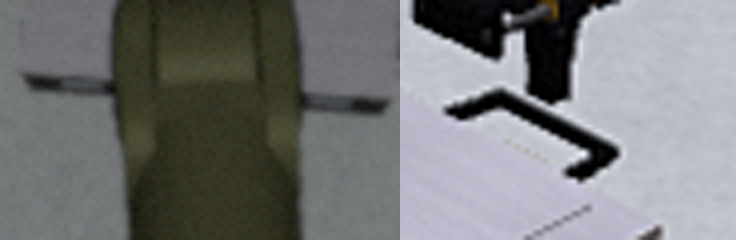

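Request:
arm_command(plan=[[0,-0.002,0,0.003,0,0,-0.3],[0,-0.002,0,0.006,0,0,-0.3],[0,-0.002,0,0.006,0,0,-0.3],[0,-0.002,0,0.006,0,0,-0.3],[0,-0.002,0,0.006,0,0,-0.3]])

```text
time_s: 7.1
tool_pos: [0.4418, -0.0045, 0.0802]
tcp_rot: [0.723, 0.691, 0.0, -0.0]
ft_force: [-0.2, 0.9, -0.2]
grip_width: 0.323
grasp_force: 0.0
```

Request:
arm_command(plan=[[0,0,0.004,0,0,0,-0.3],[0,0,0.008,0,0,0,-0.3],[0,0,0.012,0,0,0,-0.3],[0,0,0.016,0,0,0,-0.3],[0,0,0.02,0,0,0,-0.3]])

```text
time_s: 7.6
tool_pos: [0.4416, -0.0045, 0.0597]
tcp_rot: [0.723, 0.691, 0.0, -0.0]
ft_force: [-0.1, 0.4, 0.1]
grip_width: 0.352
grasp_force: 0.0
```

```bash
python3 - <<'E'
from h import *
c=cam('wrist','w6.png'); s=cam('scene')
p,M,st=here(); print(p,M.round(4).tolist(),st['ft_force'],st['grip_width'])
g=cv2.cvtColor(c['pixels'],cv2.COLOR_RGB2GRAY)
for r in [150,180,200,210]:
    x=np.where(g[r,230:275]<110)[0]+230; print(r,x.min(),x.max(),atz(c,(x.min()+x.max())/2,r,.095).round(4))
gs=cv2.cvtColor(s['pixels'],cv2.COLOR_RGB2GRAY); print(gs[150:180:1,276:286:3].T)
E
```

```text
[ 0.44119984 -0.00461266  0.05948385] [[0.0449, 0.999, -0.0012], [0.999, -0.0449, 0.0006], [0.0006, -0.0012, -1.0]] [-0.86306291  0.64794852  0.71566641] 0.3479330224133002
150 240 274 [0.4454 0.0427 0.095 ]
180 241 261 [0.4415 0.0268 0.095 ]
200 241 261 [0.441  0.0156 0.095 ]
210 241 261 [0.4407 0.0098 0.095 ]
[[ 60  33  10   3   4   4   6   7   3   0   7   8  11   1   0   0   1   0
  111 201 204 176 190 194 194 194 189 191 192 191]
 [ 45  24   5  28  40  11  28  35  30  61  67  43  40  14   7   5   0  64
   70 192 204 198 197 189 196 196 195 191 189 192]
 [  4   2  78 182 195 194 150 130 133 134 132 133 133 166  76   6   2   0
  175 207 202 199 194 199 198 202 199 194 192 188]
 [ 19  11   4  13   5   8   7  14   8  12   7   8   2   0 125 108  36   2
    0  53 193 204 201 209 117   7  20 191 202 195]]
```

Request:
arm_command(plan=[[0,0,0.003,0,0,0,-0.3],[0,0,0.006,0,0,0,-0.3],[0,0,0.009,0,0,0,-0.3],[0,0,0.012,0,0,0,-0.3],[0,0,0.014,0,0,0,-0.3]])

```text
time_s: 8.2
tool_pos: [0.4416, -0.0045, 0.0459]
tcp_rot: [0.723, 0.691, 0.0, -0.0]
ft_force: [0.2, -0.2, 1.2]
grip_width: 0.351
grasp_force: 0.0
```

Request:
arm_command(plan=[[0,0,0,0,0,0,-1],[0,0,0,0,0,0,-1],[0,0,0,0,0,0,-1],[0,0,0,0,0,0,-1],[0,0,0,0,0,0,-1]], force=15)

```text
time_s: 8.7
tool_pos: [0.44, -0.0044, 0.0461]
tcp_rot: [0.723, 0.691, -0.001, -0.002]
ft_force: [-5.9, 0.0, 4.4]
grip_width: 0.127
grasp_force: 15.0
```

```bash
python3 - <<'E'
from h import *
s=cam('scene'); p,M,st=here(); print(st['time_s'],p,st['ft_force'],st['grip_width'],st['grasp_force'],st['joints'])
cv2.imwrite('pics/s7.png',cv2.resize(s['pixels'][130:190,240:320,::-1],(800,600),interpolation=cv2.INTER_CUBIC))
E
```

```text
8.75 [ 0.43992306 -0.00442058  0.04607882] [-5.40879862 -0.3995169   5.01638824] 0.12643854130886534 15.000502914190292 [-0.60155171 -0.01572243  0.55418841  2.12916214  0.00787935  1.02952142
 -0.09652005]
```

Request:
arm_command(plan=[[0,0.0008,-0.0269,0,0,0,-1],[0,0.006,-0.0533,0,0,0,-1],[0,0.0146,-0.079,0,0,0,-1],[0,0.0261,-0.1033,0,0,0,-1],[0,0.0405,-0.1261,0,0,0,-1]])

```text
time_s: 9.25
tool_pos: [0.4801, -0.0062, 0.1724]
tcp_rot: [0.723, 0.691, -0.001, -0.002]
ft_force: [-2.2, -0.1, -3.7]
grip_width: 0.129
grasp_force: 15.0
```

Request:
arm_command(plan=[[0,0.014,-0.0177,0,0,0,-1],[0,0.0297,-0.0338,0,0,0,-1],[0,0.0469,-0.0482,0,0,0,-1],[0,0.0655,-0.0609,0,0,0,-1],[0,0.0853,-0.0717,0,0,0,-1]])

```text
time_s: 9.75
tool_pos: [0.5663, -0.0098, 0.2466]
tcp_rot: [0.723, 0.691, 0.0, -0.002]
ft_force: [-5.5, 0.3, 6.8]
grip_width: 0.128
grasp_force: 15.0
```

Request:
arm_command(plan=[[0,0.0048,-0.0049,0,0,0,-1],[0,0.0103,-0.0074,0,0,0,-1],[0,0.016,-0.0097,0,0,0,-1],[0,0.0217,-0.0119,0,0,0,-1],[0,0.0274,-0.0139,0,0,0,-1]])

```text
time_s: 10.25
tool_pos: [0.5949, -0.0113, 0.258]
tcp_rot: [0.723, 0.691, 0.001, -0.001]
ft_force: [-2.2, 0.6, 1.7]
grip_width: 0.131
grasp_force: 15.0
```

Request:
arm_command(plan=[[0,0.0013,-0.0004,0,0,0,-1],[0,0.0026,-0.0008,0,0,0,-1],[0,0.0039,-0.0012,0,0,0,-1],[0,0.0052,-0.0016,0,0,0,-1],[0,0.0065,-0.002,0,0,0,-1]])

```text
time_s: 10.75
tool_pos: [0.6013, -0.0116, 0.2599]
tcp_rot: [0.723, 0.691, 0.001, -0.001]
ft_force: [-1.4, 2.6, 1.5]
grip_width: 0.135
grasp_force: 15.0
```

```bash
python3 - <<'E'
from h import *
p,M,st=here(); print(st['time_s'],p,st['ft_force'])
E
```

```text
10.75 [ 0.60131974 -0.01162352  0.25991414] [-1.40127852  2.63548261  1.5077264 ]
```

Request:
arm_command(plan=[[0,0.0011,-0.0003,0,0,0,-1],[0,0.0022,-0.0006,0,0,0,-1],[0,0.0033,-0.001,0,0,0,-1],[0,0.0044,-0.0013,0,0,0,-1],[0,0.0055,-0.0016,0,0,0,-1]])

```text
time_s: 11.25
tool_pos: [0.6069, -0.0119, 0.2615]
tcp_rot: [0.723, 0.691, 0.0, -0.0]
ft_force: [-2.1, 2.9, 2.4]
grip_width: 0.13
grasp_force: 15.0
```

Request:
arm_command(plan=[[0,0.0011,-0.0003,0,0,0,-1],[0,0.0022,-0.0006,0,0,0,-1],[0,0.0033,-0.0008,0,0,0,-1],[0,0.0044,-0.0011,0,0,0,-1],[0,0.0055,-0.0014,0,0,0,-1]])

```text
time_s: 11.75
tool_pos: [0.6125, -0.0123, 0.2629]
tcp_rot: [0.723, 0.691, 0.001, -0.0]
ft_force: [-0.0, 3.3, -0.5]
grip_width: 0.134
grasp_force: 15.0
```

Request:
arm_command(plan=[[0,0.0011,-0.0003,0,0,0,-1],[0,0.0022,-0.0005,0,0,0,-1],[0,0.0033,-0.0008,0,0,0,-1],[0,0.0044,-0.001,0,0,0,-1],[0,0.0055,-0.0013,0,0,0,-1]])

```text
time_s: 12.25
tool_pos: [0.6176, -0.0126, 0.2641]
tcp_rot: [0.723, 0.691, 0.0, -0.001]
ft_force: [-2.6, 3.5, -0.6]
grip_width: 0.13
grasp_force: 15.0
```

Request:
arm_command(plan=[[0,0.0008,-0.0002,0,0,0,-1],[0,0.0016,-0.0003,0,0,0,-1],[0,0.0024,-0.0005,0,0,0,-1],[0,0.0032,-0.0006,0,0,0,-1],[0,0.004,-0.0008,0,0,0,-1]])

```text
time_s: 12.75
tool_pos: [0.6196, -0.0127, 0.2645]
tcp_rot: [0.723, 0.691, -0.001, -0.002]
ft_force: [-7.6, 2.6, 0.7]
grip_width: 0.132
grasp_force: 15.0
```

Request:
arm_command(plan=[[0,0,0,0,0,0,-1],[0,0,0,0,0,0,-1],[0,0,0,0,0,0,-1],[0,0,0,0,0,0,-1],[0,0,0,0,0,0,-1]])

```text
time_s: 13.25
tool_pos: [0.6195, -0.0127, 0.2645]
tcp_rot: [0.723, 0.691, -0.001, -0.002]
ft_force: [-7.3, 3.7, 0.8]
grip_width: 0.129
grasp_force: 15.0
```

Request:
arm_command(plan=[[0,-0.001,0.0002,0,0,0,-1],[0,-0.002,0.0004,0,0,0,-1],[0,-0.003,0.0006,0,0,0,-1],[0,-0.004,0.0008,0,0,0,-1],[0,-0.005,0.001,0,0,0,-1]])

```text
time_s: 13.75
tool_pos: [0.6167, -0.0126, 0.2639]
tcp_rot: [0.723, 0.691, 0.0, -0.0]
ft_force: [-1.6, 3.0, -1.2]
grip_width: 0.131
grasp_force: 15.0
```

Request:
arm_command(plan=[[0,-0.001,0.0002,0,0,0,-1],[0,-0.002,0.0004,0,0,0,-1],[0,-0.003,0.0006,0,0,0,-1],[0,-0.004,0.0008,0,0,0,-1],[0,-0.005,0.001,0,0,0,-1]])

```text
time_s: 14.25
tool_pos: [0.612, -0.0124, 0.2628]
tcp_rot: [0.723, 0.691, 0.001, -0.0]
ft_force: [0.4, 3.6, -3.0]
grip_width: 0.128
grasp_force: 15.0
```

Request:
arm_command(plan=[[0,-0.0005,0.0001,0,0,0,-1],[0,-0.001,0.0002,0,0,0,-1],[0,-0.0015,0.0003,0,0,0,-1],[0,-0.002,0.0004,0,0,0,-1],[0,-0.002,0.0004,0,0,0,-1]])

```text
time_s: 14.75
tool_pos: [0.6109, -0.0123, 0.2626]
tcp_rot: [0.723, 0.691, 0.001, 0.001]
ft_force: [4.5, 2.6, -5.7]
grip_width: 0.128
grasp_force: 15.0
```

```bash
python3 - <<'E'
from h import *
p,M,st=here(); print(st['time_s'],p,st['ft_force'],M.round(4).tolist())
t=cam('top')
seg('top','knee_pin');seg('top','lid');seg('top','handle');seg('wrist','knee_pin')
cy,sy=np.cos(-.043),np.sin(-.043)
ex=np.array([cy,sy,0]);ey=np.array([-sy,cy,0])
H=np.array([.440,-.0044,.095])+.225*ex; C=H-.09*ex
for a in [9,114,121,105]:
    a_=np.radians(a); 
    for yo in [-.181,-.211]: print(a,yo,proj(t,C+.0185*ex-.07*np.cos(a_)*ex+yo*ey+[0,0,-.09-.005+.055+.07*np.sin(a_)]))
cv2.imwrite('pics/t3.png',cv2.resize(t['pixels'][140:240,280:380,::-1],(600,600),interpolation=cv2.INTER_CUBIC))
E
```

```text
14.75 [ 0.61089768 -0.01231283  0.2626027 ] [ 4.45164499  2.56925069 -5.66149313] [[0.0449, 0.999, 0.0025], [0.999, -0.0449, 0.0007], [0.0008, 0.0025, -1.0]]
top knee_pin [(0.64, [159.7, 218.8, 16.7, 14.5]), (0.5, [316.8, 169.3, 33.1, 15.5])]
top lid [(0.58, [257.6, 151.9, 106.1, 11.1])]
top handle [(0.76, [256.9, 150.4, 108.1, 12.9]), (0.72, [267.1, 181.5, 124.9, 70.6]), (0.3, [278.5, 194.9, 10.4, 14.5])]
wrist knee_pin [(0.48, [374.9, 163.2, 272.3, 326.4])]
9 -0.181 [314.13835191 204.35711403]
9 -0.211 [324.3240072  205.10613068]
114 -0.181 [318.32526293 168.03420835]
114 -0.211 [328.7770891  168.79505747]
121 -0.181 [318.25600849 165.77875814]
121 -0.211 [328.66695473 166.53615767]
105 -0.181 [318.3340752  171.27475404]
105 -0.211 [328.82882269 172.03941511]
```

View pics/t3.png

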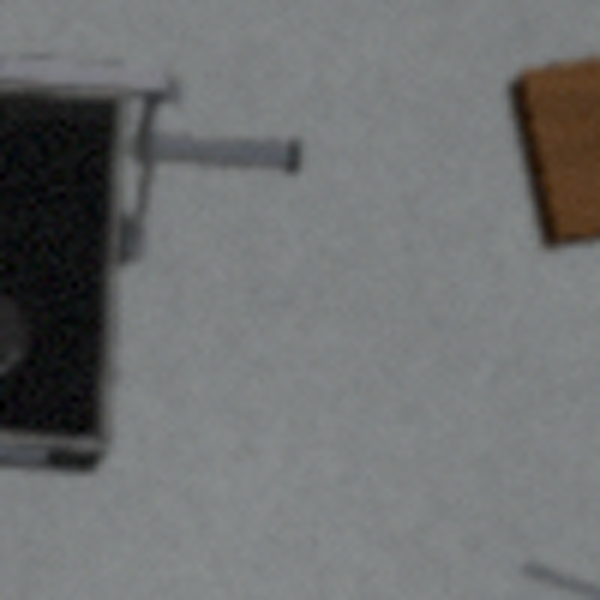

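Request:
arm_command(plan=[[0,0.0015,-0.0002,0,0,0,-1],[0,0.0015,-0.0002,0,0,0,-0.3],[0,0.0015,-0.0002,0,0,0,-0.3],[0,0.0015,-0.0002,0,0,0,-0.3],[0,0.0015,-0.0002,0,0,0,-0.3]])

```text
time_s: 15.5
tool_pos: [0.6112, -0.0133, 0.2633]
tcp_rot: [0.723, 0.691, 0.0, -0.0]
ft_force: [-0.7, -0.2, 0.3]
grip_width: 0.328
grasp_force: 0.0
```

Request:
arm_command(plan=[[0,0,-0.016,0,0,0,-0.3],[0,0,-0.032,0,0,0,-0.3],[0,0,-0.048,0,0,0,-0.3],[0,0,-0.064,0,0,0,-0.3],[0,0,-0.08,0,0,0,-0.3]])

```text
time_s: 16.0
tool_pos: [0.6111, -0.0129, 0.3437]
tcp_rot: [0.723, 0.691, 0.0, -0.0]
ft_force: [0.6, -0.1, -0.6]
grip_width: 0.353
grasp_force: 0.0
```

Request:
arm_command(plan=[[0.038,-0.005,0,0,0,-0.15,0.2],[0.076,-0.01,0,0,0,-0.3,0.2],[0.114,-0.015,0,0,0,-0.45,0.2],[0.152,-0.02,0,0,0,-0.6,0.2],[0.189,-0.0245,0,0,0,-0.75,0.2]])

```text
time_s: 16.5
tool_pos: [0.5949, 0.1787, 0.3434]
tcp_rot: [0.417, 0.909, 0.001, 0.0]
ft_force: [0.4, 0.3, 0.0]
grip_width: 0.595
grasp_force: 0.0
```

Request:
arm_command(plan=[[0.03,0.022,0.028,0,0,-0.15,0.2],[0.06,0.044,0.056,0,0,-0.3,0.2],[0.09,0.066,0.084,0,0,-0.45,0.2],[0.12,0.088,0.112,0,0,-0.6,0.2],[0.152,0.11,0.143,0,0,-0.75,0.2]])

```text
time_s: 17.0
tool_pos: [0.581, 0.3655, 0.1999]
tcp_rot: [0.055, 0.998, 0.001, 0.001]
ft_force: [0.0, -0.4, 0.1]
grip_width: 0.6
grasp_force: 0.0
```

```bash
python3 - <<'E'
from h import *
p,M,st=here(); print(st['time_s'],p,st['ft_force'],M.round(3).tolist(),st['joints'],st['grip_width'])
c=cam('wrist','w8.png'); s=cam('scene','s8.png'); t=cam('top','t8.png')
for n in ['wrist','scene','top']: seg(n,'objective_mid'); 
seg('top','handle'); seg('top','knee_pin')
m=arm.silhouettes('wrist','objective_mid')
for x in m: 
    px=c['pixels'][x['pixels']]; u,v=x['rect'][:2]; print(round(x['p'],2),px.mean(0).round(),atz(c,u,v,.03).round(4),atz(c,u,v,.045).round(4),atz(c,u,v,.06).round(4))
E
```

```text
17.0 [0.5810244  0.36546462 0.199904  ] [ 0.03660403 -0.40844048  0.09341566] [[-0.994, 0.11, 0.002], [0.11, 0.994, 0.001], [-0.001, 0.001, -1.0]] [-0.77831035  0.3938509   0.24543533  1.33986867 -0.09472707  1.41720606
  0.92353922] 0.5999114210392297
wrist objective_mid [(0.93, [310.3, 67.5, 41.8, 39.1]), (0.76, [246.8, 120.1, 35.3, 35.2])]
scene objective_mid [(0.79, [365.1, 247.8, 12.7, 22.0]), (0.75, [232.2, 161.4, 75.0, 105.1]), (0.73, [398.9, 250.8, 16.4, 27.3]), (0.57, [389.2, 267.2, 9.6, 27.0])]
top objective_mid [(0.53, [131.6, 195.5, 16.1, 17.4]), (0.29, [227.1, 191.2, 5.1, 15.0]), (0.19, [313.2, 173.0, 31.6, 23.6])]
top handle [(0.8, [257.3, 149.8, 108.4, 14.1]), (0.73, [314.8, 173.8, 29.1, 20.9]), (0.57, [160.6, 134.6, 24.7, 8.8])]
top knee_pin [(0.53, [315.6, 169.1, 28.1, 15.0])]
0.93 [207.  65.  59.] [0.4806 0.4376 0.03  ] [0.4817 0.4349 0.045 ] [0.4828 0.4322 0.06  ]
0.76 [90. 88. 88.] [0.529  0.3617 0.03  ] [0.5281 0.3621 0.045 ] [0.5272 0.3626 0.06  ]
```

Request:
arm_command(plan=[[0.013,-0.002,0.03,0,0,-0.02,0.2],[0.026,-0.004,0.06,0,0,-0.04,0.2],[0.039,-0.007,0.09,0,0,-0.06,0.2],[0.0514,-0.0087,0.12,0,0,-0.07,0.2],[0.0514,-0.0087,0.13,0,0,-0.07,0.2]])

```text
time_s: 17.95
tool_pos: [0.5258, 0.3607, 0.0678]
tcp_rot: [0.023, 1.0, -0.001, -0.002]
ft_force: [-0.2, -0.2, 0.4]
grip_width: 0.605
grasp_force: 0.0
```

```bash
python3 - <<'E'
from h import *
p,M,st=here(); print(st['time_s'],p,st['ft_force'],M.round(3).tolist())
c=cam('wrist','w9.png')
seg('wrist','objective_mid')
g=cv2.cvtColor(c['pixels'],cv2.COLOR_RGB2GRAY)
for z in [.06,0]: print(z,[proj(c,[p[0]+a*.018,p[1]+b*.018,z]).round(1).tolist() for a,b in [(-1,0),(0,1),(0,-1)]])
for r in range(190,232,6):print(r,''.join('#' if v<70 else '+' if v<130 else '.' for v in g[r,180:330]))
E
```

```text
17.95 [0.52575643 0.36074627 0.06779597] [-0.16809393 -0.16021216  0.36064418] [[-0.999, 0.046, -0.004], [0.046, 0.999, -0.001], [0.004, -0.001, -1.0]]
wrist objective_mid [(0.85, [256.9, 204.8, 51.0, 60.5]), (0.67, [358.0, 142.1, 66.3, 52.1])]
0.06 [[254.8, 185.3], [282.0, 209.2], [230.1, 211.5]]
0 [[254.8, 167.5], [276.3, 186.7], [235.3, 188.5]]
190 ...........................................................+###################################+......................................................
196 .......................................................+###########################################+..................................................
202 .....................................................+###############################################+................................................
208 ....................................................+#################################################+...............................................
214 ....................................................+#################################################+...............................................
220 ..........+######+....................................+#############################################+..............................+######+...........
226 .......+###################...............................+#####################################+.........................+##################+........
```

Request:
arm_command(plan=[[0,0.001,0.014,0.001,0.002,0,0.2],[0,0.0015,0.028,0.001,0.004,0,0.2],[0,0.0015,0.042,0.001,0.004,0,0.2],[0,0.0015,0.056,0.001,0.004,0,0.2],[0,0.0015,0.068,0.001,0.004,0,0.2]])

```text
time_s: 18.55
tool_pos: [0.5283, 0.3633, 0.0005]
tcp_rot: [0.023, 1.0, -0.0, -0.002]
ft_force: [0.5, -0.4, -0.1]
grip_width: 0.599
grasp_force: 0.0
```

Request:
arm_command(plan=[[0,0,0,0,0,0,-1],[0,0,0,0,0,0,-1],[0,0,0,0,0,0,-1],[0,0,0,0,0,0,-1],[0,0,0,0,0,0,-1]], force=20)

```text
time_s: 19.05
tool_pos: [0.529, 0.3639, 0.0028]
tcp_rot: [0.023, 1.0, 0.0, -0.002]
ft_force: [0.8, -0.8, 0.5]
grip_width: 0.407
grasp_force: 19.9
```

```bash
python3 - <<'E'
from h import *
p,M,st=here(); print(st['time_s'],p,st['ft_force'],M.round(4).tolist(),st['grip_width']*87,st['grasp_force'])
E
```

```text
19.05 [0.52902598 0.36394707 0.00284736] [ 0.76248347 -0.83013948  0.46908423] [[-0.9989, 0.0458, -0.003], [0.0458, 0.999, 0.001], [0.0031, 0.0008, -1.0]] 35.44455773755044 19.94797130554616
```

Request:
arm_command(plan=[[0,0,-0.031,0,0,0,-1],[0,0,-0.062,0,0,0,-1],[0,0,-0.093,0,0,0,-1],[0,0,-0.124,0,0,0,-1],[0,0,-0.155,0,0,0,-1]])

```text
time_s: 19.55
tool_pos: [0.529, 0.3635, 0.1587]
tcp_rot: [0.023, 1.0, 0.0, -0.002]
ft_force: [0.6, 0.5, -1.3]
grip_width: 0.408
grasp_force: 19.9
```

```bash
python3 - <<'E'
from h import *
p,M,st=here(); print(st['time_s'],p,st['ft_force'],M.round(4).tolist(),st['grip_width']*87,st['grasp_force'])
c=cam('wrist','w10.png')
g=cv2.cvtColor(c['pixels'],cv2.COLOR_RGB2GRAY)
for r in range(186,250,4):print(r,''.join('#' if v<60 else '+' if v<130 else '.' for v in g[r,190:320]))
for h in [.057]: print([proj(c,p+M@np.array([a*.018,b*.018,-h])).round(1).tolist() for a,b in [(0,0),(1,0),(0,1),(0,-1)]])
print('bottom',[proj(c,p+M@np.array([a*.012,b*.012,.003])).round(1).tolist() for a,b in [(0,0),(1,0)]])
t=cam('top'); 
for n in ['spare1','spare2','objective_mid']: seg('top',n); seg('scene',n)
E
```

```text
19.55 [0.52904594 0.36354045 0.15867991] [ 0.63784792  0.52685125 -1.30188708] [[-0.9989, 0.0458, -0.0038], [0.0458, 0.999, 0.0005], [0.0038, 0.0003, -1.0]] 35.53368371154654 19.942950900857284
186 ..................................................................................................................................
190 ..........................................................++++#####++............................................................+
194 ................................................++++++++++++....+++++++++++++++.................................................++
198 ...........................................++++.....+####################++.....++++..............................................
202 ++++....................................+++..+###################################+...+............................................
206 .++++++++.............................+..+######++++.............+++.........+++######+...........................................
210 ......+++++...........................+###+......+##############################+...++##+...
[... 1179 characters left out ...]
##########################################################################
[[256.8, 254.4], [256.8, 220.4], [293.1, 254.4], [220.4, 254.4]]
bottom [[256.1, 212.7], [256.1, 195.8]]
top spare1 [(0.57, [225.8, 193.1, 6.3, 12.8])]
scene spare1 [(0.64, [274.1, 200.9, 12.9, 14.4]), (0.48, [348.3, 230.1, 16.0, 10.7])]
top spare2 [(0.57, [225.8, 193.1, 6.3, 12.8])]
scene spare2 [(0.64, [274.1, 200.9, 12.9, 14.4]), (0.48, [348.3, 230.1, 16.0, 10.7])]
top objective_mid [(0.51, [155.2, 134.4, 58.8, 43.3]), (0.34, [161.6, 135.1, 22.0, 8.8])]
scene objective_mid [(0.79, [365.1, 247.8, 12.7, 22.0]), (0.75, [232.2, 161.4, 75.0, 105.1]), (0.73, [398.9, 250.8, 16.4, 27.3]), (0.57, [389.2, 267.2, 9.6, 27.0])]
```

Request:
arm_command(plan=[[-0.0033,-0.037,0,0,0,0,-1],[-0.0066,-0.074,0,0,0,0,-1],[-0.01,-0.111,0,0,0,0,-1],[-0.0133,-0.149,0,0,0,0,-1],[-0.0166,-0.186,0,0,0,0,-1]])

```text
time_s: 20.45
tool_pos: [0.5366, 0.1752, 0.156]
tcp_rot: [0.023, 1.0, -0.0, -0.003]
ft_force: [-0.3, -0.2, -1.0]
grip_width: 0.411
grasp_force: 19.9
```

Request:
arm_command(plan=[[-0.0033,-0.037,0,0,0,0,-1],[-0.0066,-0.074,0,0,0,0,-1],[-0.01,-0.111,0,0,0,0,-1],[-0.0133,-0.149,0,0,0,0,-1],[-0.0166,-0.186,0,0,0,0,-1]])

```text
time_s: 20.95
tool_pos: [0.5446, -0.0111, 0.1561]
tcp_rot: [0.023, 1.0, -0.0, -0.003]
ft_force: [-0.5, -1.2, -0.7]
grip_width: 0.412
grasp_force: 19.9
```

```bash
python3 - <<'E'
from h import *
import pickle
p,M,st=here(); print(st['time_s'],p,st['ft_force'],M.round(4).tolist(),st['grip_width']*87,st['joints'])
c=cam('wrist','w11.png'); pickle.dump((c,p,M),open('w11.pkl','wb'))
for n in ['spare1','nest','objective_mid']:
    seg('wrist',n)
for x in arm.silhouettes('wrist','spare1')[:3]:
    u,v=x['rect'][:2]; print(x['p'],[atz(c,u,v,z).round(4).tolist() for z in [.067,.043]])
print(proj(c,[.545,-.009,.037]))
o=c['pixels'][:,:,::-1].astype(float); o=np.clip(255*(o/255)**.5,0,255).astype(np.uint8); cv2.imwrite('pics/w11g.png',cv2.resize(o[80:300,80:440],(792,484)))
E
```

```text
20.95 [ 0.54458566 -0.0111277   0.15609418] [-0.50596746 -1.15643619 -0.71784564] [[-0.9989, 0.0458, -0.0054], [0.0458, 0.9989, 0.0001], [0.0054, -0.0002, -1.0]] 35.80505690446655 [-0.44568493  0.12009582  0.45313231  1.76657708 -0.05495597  1.27280266
  1.54597832]
wrist spare1 [(0.74, [182.9, 180.8, 43.8, 43.4]), (0.69, [336.8, 178.0, 43.5, 43.6])]
wrist nest [(0.98, [221.4, 211.1, 406.2, 201.8])]
wrist objective_mid [(0.32, [334.8, 179.1, 42.3, 41.6])]
0.74 [[0.5405, -0.0795, 0.067], [0.5462, -0.0854, 0.043]]
0.69 [[0.5445, 0.0652, 0.067], [0.5505, 0.0714, 0.043]]
[257.56939563 174.96963714]
```

View pics/w11g.png

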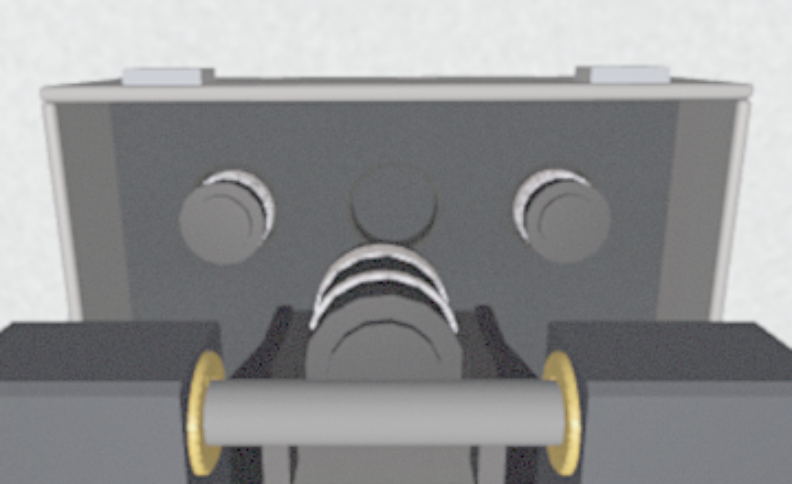

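```bash
python3 - <<'E'
from h import *
import pickle
c,p,M=pickle.load(open('w11.pkl','rb'))
U=lambda u,v:(80+u/2.2,80+v/2.2)
print('mouth',atz(c,*U(394,203),.037),'L/R',atz(c,*U(350,203),.037),atz(c,*U(438,203),.037))
a=atz(c,*U(223,222),.067);b=atz(c,*U(568,222),.067); print('spares',a,b,(a+b)/2,np.linalg.norm(a-b))
a=atz(c,*U(45,93),.09);b=atz(c,*U(750,92),.09); print('front corners',a,b,(a+b)/2,np.linalg.norm(a-b))
# contrast-based mouth circle
g=cv2.cvtColor(c['pixels'],cv2.COLOR_RGB2GRAY).astype(float)
q=cv2.createCLAHE(8,(4,4)).apply(np.uint8(np.clip(cv2.GaussianBlur(g,(3,3),0)*3,0,255)))
for r in range(148,200,4): print(r,' '.join('%3d'%v for v in g[r,228:292:2]))
for h,x in [(-.057,.0023),(.003,.004)]: print('obj', (p+M@np.array([x,-.0013,h])).round(4))
E
```

```text
mouth [ 0.54222231 -0.00730576  0.037     ] L/R [ 0.5412594  -0.02793109  0.037     ] [0.54318511 0.0133172  0.037     ]
spares [ 0.54050893 -0.08095524  0.067     ] [0.54739262 0.06657281 0.067     ] [ 0.54395078 -0.00719121  0.067     ] 0.14768856387625276
front corners [ 0.48228662 -0.13653747  0.09      ] [0.49428012 0.12744103 0.09      ] [ 0.48828337 -0.00454822  0.09      ] 0.2642508134862196
148  40  43  44  45  45  45  45  45  39  39  45  43  45  41  46  44  44  43  43  42  46  44  44  47  46  44  44  44  41  44  45  43
152  43  45  45  44  42  46  47  42  44  44  44  45  42  45  43  44  43  46  43  44  44  45  48  47  43  44  43  41  44  43  45  44
156  41  40  42  42  40  44  43  42  42  47  42  43  38  43  42  45  43  45  44  41  42  43  46  44  48  44  43  40  44  43  43  43
160  44  44  42  46  45  43  42  46  41  43  43  47  44  47  43  46  44  44  45  41  42  45  40  39  43  43  45  45  45  42  44  43
164  43  47  44  44  41  45  40  40  42  42  45  48  46  46  43  43  41  48  42  40  46  46  44  47  42  42  42  45  44  44  45  44
168  42  41  43  45  41  42  44  39  
[... 378 characters left out ...]
  43  37  33  30  47  45  42  45  43  42  45  41  47  45  44  48  41  45  42  38  17  42  45  40  42  42  45  44
184  47  42  42  42  43  42  40  32  16  38  44  43  42  41  42  45  46  42  40  45  41  43  28  18  41  45  45  41  44  40  39  38
188  44  43  44  43  43  42  43  44  36  23  19  24  33  39  42  42  42  42  39  25  23  26  34  41  43  40  43  43  37  44  40  44
192  42  45  45  42  46  44  25  42  78 103 105 124 121 118 116 107  91  79  31  22  39  43  43  43  42  42  45  43  44  40  43  39
196  44  43  45  32  82 124 127 138 146 160 187 153 111  66  48 116 165 177 150 113 106  70  37  40  45  42  40  45  44  42  42  44
obj [ 0.5425 -0.0123  0.2131]
obj [ 0.5405 -0.0122  0.1531]
```

Request:
arm_command(plan=[[-0.001,0.002,0.02,0,0,0,-1],[-0.0018,0.004,0.04,0,0,0,-1],[-0.0018,0.005,0.06,0,0,0,-1],[-0.0018,0.005,0.08,0,0,0,-1],[-0.0018,0.005,0.1,0,0,0,-1]])

```text
time_s: 21.7
tool_pos: [0.5467, -0.0022, 0.0557]
tcp_rot: [0.021, 1.0, 0.0, -0.002]
ft_force: [-0.2, 0.2, -0.7]
grip_width: 0.41
grasp_force: 19.9
```

```bash
python3 - <<'E'
from h import *
import pickle
p,M,st=here(); print(st['time_s'],p,st['ft_force'],M.round(4).tolist(),st['grip_width']*87)
c=cam('wrist','w12.png'); pickle.dump((c,p,M),open('w12.pkl','wb'))
g=cv2.cvtColor(c['pixels'],cv2.COLOR_RGB2GRAY).astype(float)
for r in range(165,215,3): print(r,''.join('#' if v<22 else '+' if v<34 else '.' if v<60 else 'o' for v in g[r,200:315]))
n=np.array([.543,-.0075,.037]); print('nest px',proj(c,n),[proj(c,n+d).round(1).tolist() for d in [[-.0205,0,0],[0,.0205,0],[0,-.0205,0]]])
E
```

```text
21.7 [ 0.54666131 -0.00222959  0.05571845] [-0.24074068  0.22386734 -0.74054754] [[-0.9991, 0.0424, -0.0048], [0.0424, 0.9991, 0.0008], [0.0048, 0.0006, -1.0]] 35.657706732688965
165 ...................................................................................................................
168 ...................................................................................................................
171 ...................................................................................................................
174 ...................................................................................................................
177 ...................................................................................................................
180 ...................................................................................................................
183 ...................................................................................................................
186 .............................................................................
[... 503 characters left out ...]
...............
201 .....................+#+......oooooooo.+#############################.ooooooo......................................
204 .....................+##+...ooooo.#######+..ooooooooooooooooooooo.+######oooooo....................................
207 .....................+###+ooooo.####.ooooooooooooooo...+++..oooooooooooo.###+oooo..................................
210 ......................+##oooo.#.oooooooo.+##########+#########+#####+ooooooo.#.ooo.................................
213 ........................ooo++oooooo.+#####+##########+###+++#############.ooooooooo................................
nest px [248.46512827 200.87270125] [[247.1, 173.2], [276.8, 199.7], [220.2, 202.0]]
```

Request:
arm_command(plan=[[0.0005,-0.002,0,0,0,0,-1],[0.0005,-0.0038,0,0,0,0,-1],[0.0005,-0.0038,0.007,0,0,0,-1],[0.0005,-0.0038,0.014,0,0,0,-1],[0.0005,-0.0038,0.02,0,0,0,-1]])

```text
time_s: 22.25
tool_pos: [0.5463, -0.0082, 0.0368]
tcp_rot: [0.023, 1.0, 0.0, -0.002]
ft_force: [0.5, 0.1, -1.5]
grip_width: 0.412
grasp_force: 19.9
```

Request:
arm_command(plan=[[0,0,0.002,0,0,0,-1],[0,0,0.004,0,0,0,-1],[0,0,0.006,0,0,0,-1],[0,0,0.008,0,0,0,-1],[0,0,0.01,0,0,0,-1]])

```text
time_s: 22.75
tool_pos: [0.5464, -0.0081, 0.0271]
tcp_rot: [0.023, 1.0, 0.0, -0.002]
ft_force: [-0.1, 1.0, -1.0]
grip_width: 0.406
grasp_force: 19.9
```

```bash
python3 - <<'E'
from h import *
p,M,st=here(); print(st['time_s'],p,st['ft_force'],M.round(4).tolist(),st['grip_width']*87)
c=cam('wrist','w13.png')
g=cv2.cvtColor(c['pixels'],cv2.COLOR_RGB2GRAY).astype(float)
for r in range(165,225,3): print(r,''.join('#' if v<22 else '+' if v<34 else '.' if v<60 else 'o' for v in g[r,200:315]))
n=np.array([.543,-.0075,.037]); print('nest px',proj(c,n),[proj(c,n+d).round(1).tolist() for d in [[-.0205,0,0],[0,.0205,0],[0,-.0205,0]]])
E
```

```text
22.75 [ 0.54638511 -0.00813031  0.02705219] [-0.14730145  1.0286915  -1.00820471] [[-0.999, 0.0456, -0.0036], [0.0456, 0.999, 0.0005], [0.0036, 0.0003, -1.0]] 35.362601957394574
165 ...................................................................................................................
168 ...................................................................................................................
171 ...................................................................................................................
174 ...................................................................................................................
177 ...................................................................................................................
180 ...................................................................................................................
183 ...................................................................................................................
186 ..............................................................................
[... 862 characters left out ...]
...............
210 .........................oooo.#.oooooooo.####+######################+.oooooo.#.ooo....++...........................
213 ........................ooo++oooooo.##############+#####++++#########+###.ooooooooo..+##+..........................
216 .......................oooooooo.#######++...oooooooooooooooooooo.....########ooooooo.+##+..........................
219 ......+#####+.........ooooooo+#####+.oooooooooooooooooooooooooooooooooooo..+####.ooo.##+........+#####+............
222 .....###+######+#++###.oooo+#+..oooooooooooooooooooooooooooooooooo.oooooooooo..+##oooo##+++++++#########+..........
nest px [256.99388932 214.56858993] [[255.5, 183.4], [289.2, 213.2], [224.8, 216.0]]
```

Request:
arm_command(plan=[[0,0,0.0015,0,0,0,-1],[0,0,0.003,0,0,0,-1],[0,0,0.004,0,0,0,-1],[0,0,0.005,0,0,0,-1],[0,0,0.005,0,0,0,-1]])

```text
time_s: 23.3
tool_pos: [0.5462, -0.0082, 0.0219]
tcp_rot: [0.023, 1.0, 0.0, -0.002]
ft_force: [1.0, 0.5, -2.1]
grip_width: 0.41
grasp_force: 19.9
```

```bash
python3 - <<'E'
from h import *
p,M,st=here(); print(st['time_s'],p,st['ft_force'],st['grip_width']*87)
E
```

```text
23.3 [ 0.5461969  -0.00821663  0.02192395] [ 0.99541804  0.52996726 -2.13462263] 35.68428294818557
```

Request:
arm_command(plan=[[0,0,0.0005,0,0,0,-1],[0,0,0.001,0,0,0,-1],[0,0,0.0015,0,0,0,-1],[0,0,0.002,0,0,0,-1],[0,0,0.002,0,0,0,-1]])

```text
time_s: 23.8
tool_pos: [0.5468, -0.0083, 0.0217]
tcp_rot: [0.023, 1.0, 0.0, -0.001]
ft_force: [-3.2, 1.0, 9.1]
grip_width: 0.411
grasp_force: 20.0
```

Request:
arm_command(plan=[[0,0,-0.002,0,0,0,-1],[0,0,-0.002,0,0,0,0.05],[0,0,-0.002,0,0,0,0.05],[0,0,-0.002,0,0,0,0.05],[0,0,-0.002,0,0,0,0.05]])

```text
time_s: 24.3
tool_pos: [0.5461, -0.0085, 0.0219]
tcp_rot: [0.023, 1.0, -0.0, -0.002]
ft_force: [-0.3, -0.0, 0.1]
grip_width: 0.518
grasp_force: 0.0
```

Request:
arm_command(plan=[[0,0,-0.01,0,0,0,0.05],[0,0,-0.03,0,0,0,0.05],[0,0,-0.06,0,0,0,0.05],[0,0,-0.1,0,0,0,0.05],[0,0,-0.14,0,0,0,0.05]])

```text
time_s: 24.8
tool_pos: [0.5464, -0.0086, 0.164]
tcp_rot: [0.023, 1.0, 0.0, -0.002]
ft_force: [0.8, -0.6, 0.0]
grip_width: 0.525
grasp_force: 0.0
```

```bash
python3 - <<'E'
from h import *
p,M,st=here(); print(st['time_s'],p,st['ft_force'],M.round(3).tolist(),st['grip_width']*87)
c=cam('wrist','w14.png')
for n in ['objective_mid','spare1']: 
    for x in arm.silhouettes('wrist',n)[:4]: u,v=x['rect'][:2]; print(n,round(x['p'],2),np.round(x['rect']),[atz(c,u,v,z).round(4).tolist() for z in [.079,.067]])
t=cam('top'); seg('top','handle'); seg('top','knee_pin')
E
```

```text
24.8 [ 0.54641537 -0.00861437  0.1639576 ] [ 0.84059741 -0.57329765  0.02614265] [[-0.999, 0.046, -0.004], [0.046, 0.999, 0.0], [0.004, -0.0, -1.0]] 45.68627190098876
objective_mid 0.64 [217. 212. 401. 205.] [[0.574, -0.0464, 0.079], [0.5783, -0.0481, 0.067]]
objective_mid 0.6 [254. 175.  41.  47.] [[0.5389, -0.0101, 0.079], [0.5417, -0.0103, 0.067]]
spare1 0.79 [330. 175.  41.  39.] [[0.542, 0.0599, 0.079], [0.5449, 0.0627, 0.067]]
spare1 0.57 [183. 176.  39.  43.] [[0.5366, -0.0755, 0.079], [0.5392, -0.0784, 0.067]]
top handle [(0.73, [258.9, 149.2, 105.0, 12.9])]
top knee_pin [(0.61, [317.1, 168.6, 31.2, 19.7])]
```

Request:
arm_command(plan=[[0.0046,-0.03,-0.012,0,0,0,-0.2],[0.0092,-0.06,-0.024,0,0,0,-0.2],[0.0138,-0.09,-0.036,0,0,0,-0.2],[0.0184,-0.12,-0.048,0,0,0,-0.2],[0.023,-0.151,-0.06,0,0,0,-0.2]])

```text
time_s: 25.6
tool_pos: [0.5158, -0.1589, 0.221]
tcp_rot: [0.023, 1.0, 0.0, -0.003]
ft_force: [1.1, -0.1, -0.0]
grip_width: 0.405
grasp_force: 0.0
```

Request:
arm_command(plan=[[-0.0087,-0.0156,0,0,0,0.15,-0.2],[-0.0174,-0.0312,0,0,0,0.3,-0.2],[-0.026,-0.0468,0,0,0,0.45,-0.2],[-0.0348,-0.0624,0,0,0,0.6,-0.2],[-0.0436,-0.078,0,0,0,0.75,-0.2]])

```text
time_s: 26.1
tool_pos: [0.5565, -0.2384, 0.2202]
tcp_rot: [0.39, 0.921, -0.001, -0.003]
ft_force: [0.1, -0.3, 0.1]
grip_width: 0.403
grasp_force: 0.0
```

Request:
arm_command(plan=[[-0.007,0.0043,0,0,0,0.15,-0.2],[-0.014,0.0086,0,0,0,0.3,-0.2],[-0.021,0.013,0,0,0,0.45,-0.2],[-0.028,0.0173,0,0,0,0.6,-0.2],[-0.0351,0.0216,0,0,0,0.75,-0.2]])

```text
time_s: 26.6
tool_pos: [0.5965, -0.2477, 0.2199]
tcp_rot: [0.7, 0.714, -0.002, -0.003]
ft_force: [0.5, -0.3, 0.2]
grip_width: 0.396
grasp_force: 0.0
```

```bash
python3 - <<'E'
from h import *
p,M,st=here(); print(st['time_s'],p,st['ft_force'],M.round(3).tolist(),st['grip_width']*87,st['joints'])
c=cam('wrist','w15.png'); t=cam('top','t15.png')
seg('wrist','knee_pin');seg('top','knee_pin'); seg('top','handle')
g=cv2.cvtColor(c['pixels'],cv2.COLOR_RGB2GRAY).astype(float)
for a in [114,121]:
    a_=np.radians(a); C=np.array([.5749,-.0102,0]);ex=np.array([.9991,-.043,0]);ey=np.array([.043,.9991,0])
    for yo in [-.145,-.181,-.211]: 
        q=C+(.0185-.07*np.cos(a_))*ex+yo*ey+[0,0,.055+.07*np.sin(a_)]; print(a,yo,q.round(4),'w',proj(c,q).round(1),'t',proj(t,q).round(1))
for r in range(100,224,4): print(r,''.join('#' if v<60 else '+' if v<110 else 'o' if v<165 else '.' for v in g[r,180:340]))
E
```

```text
26.6 [ 0.59653218 -0.24770901  0.21985519] [ 0.5263643  -0.34476675  0.24669341] [[-0.019, 1.0, -0.007], [1.0, 0.019, 0.001], [0.001, -0.007, -1.0]] 34.44742466252025 [-0.2488114   0.37628868  0.80132117  1.42901562 -0.2662045   1.45541794
  0.56808399]
wrist knee_pin [(0.65, [278.5, 111.0, 63.8, 92.3])]
top knee_pin []
top handle [(0.79, [258.5, 150.6, 105.2, 12.1]), (0.68, [161.2, 178.9, 16.3, 20.4]), (0.6, [392.9, 244.6, 41.0, 17.0])]
114 -0.145 [ 0.6156 -0.1571  0.1189] w [278.   79.4] t [305.8 167.1]
114 -0.181 [ 0.614  -0.1931  0.1189] w [274.9 120.2] t [318.3 168. ]
114 -0.211 [ 0.6128 -0.223   0.1189] w [272.4 152.1] t [328.8 168.8]
121 -0.145 [ 0.6232 -0.1574  0.115 ] w [286.   80.2] t [305.8 164.9]
121 -0.181 [ 0.6216 -0.1934  0.115 ] w [282.7 120.4] t [318.3 165.8]
121 -0.211 [ 0.6203 -0.2234  0.115 ] w [280. 152.] t [328.7 166.5]
100 ...................................................................................................ooooooooooooo................................................
104 .............................................................................
[... 4168 characters left out ...]
........................................
208 ................................................................................................................................................................
212 ................................................................................................................................................................
216 ................................................................................................................................................................
220 ..........................o######+.................................................................................o######+.....................................
```

```bash
cat >> h.py <<'E'
Rk=Rt(-.043)@R.from_rotvec([0,.4,0]).as_matrix()
C=np.array([.5749,-.0102,0]);ex=np.array([.9991,-.043,0]);ey=np.array([.043,.9991,0])
def pin(a,yo=-.185): a=np.radians(a); return C+(.0185-.07*np.cos(a))*ex+yo*ey+[0,0,.055+.07*np.sin(a)]
def tcp(a,back=0,yo=-.185): return pin(a,yo)+(.050-back)*Rk[:,2]
E
python3 - <<'E'
from h import *
print(Rk.round(3)); print(tcp(121,.08),shift(tcp(121,.08),Rk))
E
```

```text
[[ 0.04   0.999  0.017]
 [ 0.92  -0.043  0.389]
 [ 0.389  0.    -0.921]]
[ 0.62094637 -0.20905102  0.14263354] [ 0.0381  0.0262  0.0781 -0.02    0.3993  0.0687]
```

Request:
arm_command(plan=[[0.008,0.006,0.015,-0.005,0.1,0.015,-0.2],[0.015,0.012,0.03,-0.01,0.2,0.03,-0.2],[0.023,0.018,0.047,-0.015,0.3,0.05,-0.2],[0.031,0.023,0.063,-0.02,0.4,0.0687,-0.2],[0.0381,0.0262,0.0781,-0.02,0.3993,0.0687,-0.2]])

```text
time_s: 27.35
tool_pos: [0.6191, -0.2142, 0.1406]
tcp_rot: [0.711, 0.675, 0.143, -0.137]
ft_force: [-1.2, -0.6, -0.2]
grip_width: 0.396
grasp_force: 0.0
```

```bash
python3 - <<'E'
from h import *
p,M,st=here(); print(st['time_s'],p,st['ft_force'],M.round(3).tolist(),st['joints'])
c=cam('wrist','w16.png'); seg('wrist','knee_pin')
print(shift(tcp(121,.08),Rk),shift(tcp(121,0),Rk))
for yo in [-.16,-.181,-.205]: print(proj(c,pin(121,yo)).round(1))
g=cv2.cvtColor(c['pixels'],cv2.COLOR_RGB2GRAY).astype(float)
for r in range(100,236,6): print(r,''.join('#' if v<60 else '+' if v<110 else 'o' if v<165 else '.' for v in g[r,180:340]))
E
```

```text
27.35 [ 0.61913471 -0.21416952  0.14058355] [-1.22181351 -0.63540356 -0.22342429] [[0.049, 0.999, 0.019], [0.92, -0.052, 0.388], [0.388, -0.002, -0.922]] [ 0.04349232  0.57509641  0.68843526  1.38382365 -0.66784745  1.57524638
  0.73201994]
wrist knee_pin [(0.77, [244.5, 167.4, 56.8, 125.4])]
[-0.0007  0.0001 -0.0022 -0.0013 -0.0011 -0.0014] [-0.0008  0.0002  0.0778 -0.0013 -0.0011 -0.0014]
[255.6 159.1]
[255.9 186.2]
[256.2 218. ]
100 ####ooo++oo+##########################################################################+++++++++++++++++++++++######+#+oooooooooo................................
106 o++oooo++#########################################################################++oo+++++++ooo........ooo+#########+ooooooooo.................................
112 +#############################################################################++o++++++++++ooo............oo#########++ooooooooo................................
118 ##########################################################################+++++++++++++++++oo.ooooooooooo.oo++++++++++oo+ooooooo................................
124 
[... 2430 characters left out ...]
........................................
214 ......................................................................oo..........ooo...........................................................................
220 ..........................o######o....................................oo..........oooo.............................o######+.....................................
226 o.......................+#################+........................o#######+++++########..................o#################+........................o++++++++++
232 #o...................o####################+...............................................................+####################o....................############
```

Request:
arm_command(plan=[[-0.0005,0.001,0.02,0,0,0,-0.2],[-0.001,0.001,0.04,0,0,0,-0.2],[-0.001,0.001,0.06,0,0,0,-0.2],[-0.001,0.001,0.078,0,0,0,-0.2],[-0.001,0.001,0.078,0,0,0,-0.2]])

```text
time_s: 27.95
tool_pos: [0.6242, -0.1761, 0.0702]
tcp_rot: [0.707, 0.679, 0.144, -0.138]
ft_force: [-0.8, -0.6, 0.1]
grip_width: 0.4
grasp_force: 0.0
```

```bash
python3 - <<'E'
from h import *
p,M,st=here(); print(st['time_s'],p,st['ft_force'],tcp(121),shift(tcp(121,0),Rk))
c=cam('wrist','w17.png'); 
g=cv2.cvtColor(c['pixels'],cv2.COLOR_RGB2GRAY).astype(float)
for r in range(150,236,8): print(r,''.join('#' if v<60 else '+' if v<110 else 'o' if v<165 else '.' for v in g[r,180:340]))
E
```

```text
27.95 [ 0.62416288 -0.17605541  0.07019076] [-0.84495984 -0.6081814   0.05899642] [ 0.62228556 -0.17792635  0.06894866] [-0.0023 -0.0018  0.0004 -0.0007 -0.0015  0.002 ]
150 #################################################################++o+++++++++++++++++++++++++++oooo.....................ooo.oo+++++++++oooooooooo...............
158 ...........................................................o+++++++++++++++++++++++++++++++oooo++++++++++++++++++++++++++oo.ooooo++++++++++oooooo...............
166 +++++++++++++++++++++++++++++++++++++++++++++++++++++++++++++ooooooo..............oooooo+++++++++++++++++++++++++++++++++#++....................................
174 ++++++++++++++++++++++++++++++++++++++++ooooooooooooooooooooooooo..............oooooooooo++++++++++++++++++++++++++#+o..........................................
182 ++++++++++++++o....ooooooooooooooooo++++++++++++++++++++++++++ooo................oo++++++++++++++++++++ooooo+++o................................................
190 ..............o.................oooo..........................ooo................oo..................
[... 184 characters left out ...]
........................................
206 ..............................................................ooo..............o.oo.............................................................................
214 ..............................................................ooo..............oooo.............................................................................
222 .........................o################o...................oo...............ooooo......................o################o....................................
230 #.....................o###################+...................oo...............ooooo......................+###################+.....................+###########
```

Request:
arm_command(plan=[[0,0,0,0,0,0,-1],[0,0,0,0,0,0,-1],[0,0,0,0,0,0,-1],[0,0,0,0,0,0,-1],[0,0,0,0,0,0,-1]], force=40)

```text
time_s: 28.5
tool_pos: [0.6234, -0.1807, 0.072]
tcp_rot: [0.709, 0.677, 0.144, -0.137]
ft_force: [-4.8, -1.2, 4.5]
grip_width: 0.125
grasp_force: 40.0
```

```bash
cat > arc.py <<'E'
from h import *
import sys
# tool-frame shifts along the pin arc from angle a0 (deg) to listed angles
def arcrows(a0,angs,piv_off=(0,0)):
    for a in angs: 
        d=Rk.T@(pin(a)-pin(a0)); print(a,d.round(4).tolist())
if __name__=='__main__':
    p,M,st=here(); print(st['time_s'],p,st['ft_force'].round(1) if hasattr(st['ft_force'],'round') else st['ft_force'],st['grip_width']*87,st['grasp_force'],M.round(4).tolist())
    arcrows(121,[119.5,118,116.5,115,113.5]); arcrows(113.5,[112,110.5,109,107.5,106])
    for a in [106,94,82,70,58,46,34,22]: arcrows(a,[a-2.4*i for i in range(1,6)]); print()
E
python3 arc.py
```

```text
28.5 [ 0.6234222  -0.18065372  0.07198014] [-4.8 -1.2  4.5] 10.889178695768402 39.98972296714783 [[0.0422, 0.9989, 0.0185], [0.9202, -0.046, 0.3888], [0.3893, 0.0006, -0.9211]]
119.5 [0.0004, -0.0016, -0.0009]
118 [0.0007, -0.0032, -0.0017]
116.5 [0.001, -0.0048, -0.0024]
115 [0.0013, -0.0065, -0.0032]
113.5 [0.0016, -0.0081, -0.0039]
112 [0.0003, -0.0017, -0.0007]
110.5 [0.0005, -0.0034, -0.0013]
109 [0.0008, -0.0051, -0.0018]
107.5 [0.001, -0.0069, -0.0024]
106 [0.0012, -0.0086, -0.0028]
103.6 [0.0003, -0.0028, -0.0007]
101.2 [0.0005, -0.0057, -0.0013]
98.8 [0.0007, -0.0086, -0.0017]
96.4 [0.0009, -0.0115, -0.0021]
94.0 [0.001, -0.0144, -0.0023]

91.6 [0.0001, -0.0029, -0.0001]
89.2 [0.0001, -0.0059, -0.0002]
86.8 [0.0, -0.0088, -0.0001]
84.4 [-0.0001, -0.0117, 0.0002]
82.0 [-0.0002, -0.0146, 0.0005]

79.6 [-0.0002, -0.0029, 0.0004]
77.2 [-0.0004, -0.0058, 0.001]
74.8 [-0.0007, -0.0086, 0.0016]
72.4 [-0.001, -0.0114, 0.0024]
70.0 [-0.0014, -0.0142, 0.0033]

67.6 [-0.0004, -0.0027, 0.001]
65.2 [-0.0009, -0.0054, 0.0021]
62.8 [-0.0014, -0.0081, 0.0032]
60.4 [-0.0019, -0.0106, 0.0045]
58.0 [-0.0025, -0.0132, 0.0059]

55.6 [-0.0006, -0.0025, 0.0015]
53.2 [-0.0013, -0.0048, 0.0031]
50.8 [-0.002, -0.0071, 0.0047]
48.4 [-0.0027, -0.0094, 0.0065]
46.0 [-0.0035, -0.0115, 0.0083]

43.6 [-0.0008, -0.0021, 0.0019]
41.2 [-0.0017, -0.004, 0.0039]
38.8 [-0.0025, -0.0059, 0.006]
36.4 [-0.0034, -0.0077, 0.0081]
34.0 [-0.0044, -0.0094, 0.0103]

31.6 [-0.001, -0.0016, 0.0023]
29.2 [-0.0019, -0.0031, 0.0046]
26.8 [-0.003, -0.0044, 0.007]
24.4 [-0.004, -0.0057, 0.0094]
22.0 [-0.005, -0.0069, 0.0119]

19.6 [-0.0011, -0.001, 0.0025]
17.2 [-0.0022, -0.002, 0.0051]
14.8 [-0.0032, -0.0028, 0.0077]
12.4 [-0.0044, -0.0035, 0.0103]
10.0 [-0.0055, -0.004, 0.013]
```

Request:
arm_command(plan=[[0.0004,-0.0016,-0.0009,0,0,0,-1],[0.0007,-0.0032,-0.0017,0,0,0,-1],[0.001,-0.0048,-0.0024,0,0,0,-1],[0.0013,-0.0065,-0.0032,0,0,0,-1],[0.0016,-0.0081,-0.0039,0,0,0,-1]])

```text
time_s: 29.0
tool_pos: [0.6176, -0.1804, 0.0753]
tcp_rot: [0.709, 0.677, 0.145, -0.135]
ft_force: [5.1, -2.7, -5.5]
grip_width: 0.124
grasp_force: 40.0
```

Request:
arm_command(plan=[[0.0003,-0.0017,-0.0007,0,0,0,-1],[0.0005,-0.0034,-0.0013,0,0,0,-1],[0.0008,-0.0051,-0.0018,0,0,0,-1],[0.001,-0.0069,-0.0024,0,0,0,-1],[0.0012,-0.0086,-0.0028,0,0,0,-1]])

```text
time_s: 29.5
tool_pos: [0.6095, -0.18, 0.0792]
tcp_rot: [0.709, 0.677, 0.145, -0.134]
ft_force: [3.6, -2.6, -3.0]
grip_width: 0.127
grasp_force: 40.0
```

Request:
arm_command(plan=[[0.0003,-0.0028,-0.0007,0,0,0,-1],[0.0005,-0.0057,-0.0013,0,0,0,-1],[0.0007,-0.0086,-0.0017,0,0,0,-1],[0.0009,-0.0115,-0.0021,0,0,0,-1],[0.001,-0.0144,-0.0023,0,0,0,-1]])

```text
time_s: 30.0
tool_pos: [0.596, -0.1794, 0.0831]
tcp_rot: [0.709, 0.677, 0.146, -0.134]
ft_force: [4.4, -3.7, 1.2]
grip_width: 0.125
grasp_force: 40.0
```

```bash
python3 - <<'E'
from h import *
p,M,st=here(); print(st['time_s'],p,st['ft_force'],st['grip_width']*87)
t=cam('top'); seg('top','handle'); seg('top','lid')
E
```

```text
30.0 [ 0.59604035 -0.17941777  0.0830652 ] [ 4.44750702 -3.72326479  1.18579818] 10.883220283670633
top handle [(0.94, [257.2, 150.8, 111.6, 15.0]), (0.66, [98.6, 153.9, 29.6, 28.4])]
top lid [(0.6, [254.6, 153.2, 106.5, 12.3])]
```

Request:
arm_command(plan=[[0.0001,-0.0029,-0.0001,0,0,0,-1],[0.0001,-0.0059,-0.0002,0,0,0,-1],[0,-0.0088,-0.0001,0,0,0,-1],[-0.0001,-0.0117,0.0002,0,0,0,-1],[-0.0002,-0.0146,0.0005,0,0,0,-1]])

```text
time_s: 30.65
tool_pos: [0.5797, -0.1786, 0.0819]
tcp_rot: [0.709, 0.677, 0.145, -0.135]
ft_force: [1.6, -4.7, 4.2]
grip_width: 0.121
grasp_force: 40.0
```

```bash
cat > lidchk.py <<'E'
from h import *
from scipy.optimize import brentq
p,M,st=here(); print(st['time_s'],p,np.round(st['ft_force'],1),st['grip_width']*87)
d=p-np.array([.6234,-.1807,.0720]); k=np.array([.0185+.03605+d@ex,.055+.060+d[2]]); a=np.degrees(np.arctan2(k[1]-.055,.0185-k[0])); r=np.hypot(k[1]-.055,k[0]-.0185)
F=lambda th: np.hypot(.09-.085*np.cos(th)-k[0],.09+.085*np.sin(th)-k[1])-.059
th=[x for x in np.linspace(0,1.6,801)]; v=[F(x) for x in th]; z=[th[i] for i in range(800) if v[i]*v[i+1]<0]
print('pin deg',a,'r',r,'lid est',z)
s=cam('scene'); seg('scene','handle',2); seg('scene','lid',2); t=cam('top'); seg('top','lid',2)
for x in z: 
    h=lambda y: C+(.09-.225*np.cos(x)+.005*np.sin(x))*ex+y*ey+[0,0,.09+.225*np.sin(x)+.005*np.cos(x)]
    print(x,'handle proj top',proj(t,h(0)).round(1),'scene L',proj(s,h(.05)).round(1),'hand low', [proj(t,h(0))[1]])
E
python3 lidchk.py
```

```text
30.65 [ 0.57971433 -0.17856726  0.0819078 ] [ 1.6 -4.7  4.2] 10.492279087988445
pin deg 83.72415493668305 r 0.07032927186628908 lid est [np.float64(1.116)]
scene handle [(0.83, [238.9, 161.9, 81.6, 97.9])]
scene lid [(0.58, [240.1, 162.2, 87.4, 104.8]), (0.25, [323.2, 242.8, 16.8, 28.5])]
top lid [(0.8, [257.1, 159.9, 103.5, 25.2]), (0.59, [309.6, 178.6, 22.8, 15.1])]
1.116 handle proj top [254.6 167. ] scene L [263.  124.1] hand low [np.float64(167.00352478757407)]
```

Request:
arm_command(plan=[[-0.0002,-0.0029,0.0004,0,0,0,-1],[-0.0004,-0.0058,0.001,0,0,0,-1],[-0.0007,-0.0086,0.0016,0,0,0,-1],[-0.001,-0.0114,0.0024,0,0,0,-1],[-0.0014,-0.0142,0.0033,0,0,0,-1]])

```text
time_s: 31.4
tool_pos: [0.5637, -0.1778, 0.0767]
tcp_rot: [0.709, 0.677, 0.144, -0.137]
ft_force: [-1.6, -5.8, 4.3]
grip_width: 0.124
grasp_force: 40.0
```

Request:
arm_command(plan=[[-0.0004,-0.0027,0.001,0,0,0,-1],[-0.0009,-0.0054,0.0021,0,0,0,-1],[-0.0014,-0.0081,0.0032,0,0,0,-1],[-0.0019,-0.0106,0.0045,0,0,0,-1],[-0.0025,-0.0132,0.0059,0,0,0,-1]])

```text
time_s: 31.9
tool_pos: [0.5505, -0.1771, 0.0691]
tcp_rot: [0.709, 0.677, 0.143, -0.137]
ft_force: [-0.6, -5.4, -0.6]
grip_width: 0.124
grasp_force: 40.0
```

```bash
python3 lidchk.py
```

```text
31.9 [ 0.55045207 -0.17710123  0.06914234] [-0.6 -5.4 -0.6] 10.804590917911634
pin deg 57.08587665017868 r 0.06806825344536359 lid est [np.float64(0.754)]
scene handle [(0.9, [245.4, 166.4, 94.8, 90.3])]
scene lid [(0.74, [246.3, 165.2, 95.4, 95.3]), (0.19, [298.2, 283.3, 70.9, 53.6])]
top lid [(0.87, [253.6, 173.4, 105.6, 52.6]), (0.65, [260.2, 182.8, 114.7, 71.3])]
0.754 handle proj top [252.5 196.4] scene L [279.7 132.5] hand low [np.float64(196.37184424555576)]
```

Request:
arm_command(plan=[[-0.0006,-0.0025,0.0015,0,0,0,-1],[-0.0013,-0.0048,0.0031,0,0,0,-1],[-0.002,-0.0071,0.0047,0,0,0,-1],[-0.0027,-0.0094,0.0065,0,0,0,-1],[-0.0035,-0.0115,0.0083,0,0,0,-1]])

```text
time_s: 32.65
tool_pos: [0.5389, -0.1763, 0.06]
tcp_rot: [0.709, 0.677, 0.143, -0.137]
ft_force: [-1.8, -5.3, -2.7]
grip_width: 0.126
grasp_force: 40.0
```

Request:
arm_command(plan=[[-0.0008,-0.0021,0.0019,0,0,0,-1],[-0.0017,-0.004,0.0039,0,0,0,-1],[-0.0025,-0.0059,0.006,0,0,0,-1],[-0.0034,-0.0077,0.0081,0,0,0,-1],[-0.0044,-0.0094,0.0103,0,0,0,-1]])

```text
time_s: 33.15
tool_pos: [0.5299, -0.1756, 0.0493]
tcp_rot: [0.709, 0.677, 0.144, -0.137]
ft_force: [-0.8, -4.4, -2.8]
grip_width: 0.125
grasp_force: 40.0
```

```bash
python3 lidchk.py
```

```text
33.15 [ 0.52987462 -0.17557651  0.04929516] [-0.8 -4.4 -2.8] 10.885793287656316
pin deg 32.91723866286091 r 0.0686295558901163 lid est [np.float64(0.392)]
scene handle [(0.58, [251.8, 173.9, 101.3, 71.8])]
scene lid [(0.61, [248.8, 173.1, 104.3, 80.1]), (0.34, [294.7, 281.6, 68.6, 55.3])]
top lid [(0.6, [254.2, 183.3, 103.7, 73.2])]
0.392 handle proj top [251.2 217.2] scene L [289.8 148.5] hand low [np.float64(217.17696124982672)]
```

Continue 34→22→10.

Request:
arm_command(plan=[[-0.001,-0.0016,0.0023,0,0,0,-1],[-0.0019,-0.0031,0.0046,0,0,0,-1],[-0.003,-0.0044,0.007,0,0,0,-1],[-0.004,-0.0057,0.0094,0,0,0,-1],[-0.005,-0.0069,0.0119,0,0,0,-1]])

```text
time_s: 33.9
tool_pos: [0.5236, -0.1752, 0.0371]
tcp_rot: [0.709, 0.677, 0.144, -0.137]
ft_force: [-1.5, -4.1, -5.0]
grip_width: 0.124
grasp_force: 40.0
```

Request:
arm_command(plan=[[-0.0008,-0.0007,0.0018,0,0,0,-1],[-0.0015,-0.0014,0.0036,0,0,0,-1],[-0.0023,-0.002,0.0054,0,0,0,-1],[-0.003,-0.0025,0.007,0,0,0,-1],[-0.0036,-0.003,0.0085,0,0,0,-1]])

```text
time_s: 34.4
tool_pos: [0.5205, -0.175, 0.0277]
tcp_rot: [0.709, 0.677, 0.144, -0.137]
ft_force: [-2.5, -3.1, -5.0]
grip_width: 0.121
grasp_force: 40.0
```

```bash
python3 lidchk.py
```

```text
34.4 [ 0.52051105 -0.17499079  0.02773761] [-2.5 -3.1 -5. ] 10.560596841700596
pin deg 13.22011421895124 r 0.06881554479178292 lid est [np.float64(0.062)]
scene handle [(0.78, [253.2, 181.1, 101.7, 57.3])]
scene lid [(0.82, [251.1, 182.8, 108.2, 69.7])]
top lid [(0.79, [254.4, 190.2, 98.1, 79.5])]
0.062 handle proj top [250.7 226.6] scene L [293.  167.4] hand low [np.float64(226.6363743825686)]
```

Request:
arm_command(plan=[[-0.0004,-0.0002,0.0009,0,0,0,-1],[-0.0008,-0.0004,0.0018,0,0,0,-1],[-0.0012,-0.0006,0.0028,0,0,0,-1],[-0.0016,-0.0008,0.0037,0,0,0,-1],[-0.002,-0.001,0.0047,0,0,0,-1]])

```text
time_s: 35.15
tool_pos: [0.5194, -0.1751, 0.0227]
tcp_rot: [0.709, 0.677, 0.144, -0.137]
ft_force: [-3.4, -4.3, -5.4]
grip_width: 0.124
grasp_force: 40.0
```

```bash
python3 lidchk.py
```

```text
35.15 [ 0.51943978 -0.17508113  0.02272458] [-3.4 -4.3 -5.4] 10.827763008143316
pin deg 8.954996935241066 r 0.0688980759137559 lid est []
scene handle [(0.7, [253.0, 185.6, 102.2, 52.7])]
scene lid [(0.92, [252.7, 182.3, 104.3, 60.6])]
top lid [(0.74, [252.4, 190.8, 102.1, 85.3])]
```

Request:
arm_command(plan=[[-0.0003,-0.0001,0.0006,0,0,0,-1],[-0.0005,-0.0002,0.0011,0,0,0,-1],[-0.0008,-0.0003,0.0017,0,0,0,-1],[-0.001,-0.0004,0.0023,0,0,0,-1],[-0.0012,-0.0005,0.0028,0,0,0,-1]])

```text
time_s: 35.9
tool_pos: [0.5193, -0.1751, 0.0207]
tcp_rot: [0.708, 0.677, 0.145, -0.137]
ft_force: [-5.5, -3.0, -1.2]
grip_width: 0.124
grasp_force: 40.0
```

Request:
arm_command(plan=[[-0.0002,-0.0005,0.0005,0,0,0,-1],[-0.0004,-0.001,0.001,0,0,0,-1],[-0.0006,-0.001,0.0015,0,0,0,-1],[-0.0006,-0.001,0.0015,0,0,0,-1],[-0.0006,-0.001,0.0015,0,0,0,-1]])

```text
time_s: 36.4
tool_pos: [0.5194, -0.175, 0.0202]
tcp_rot: [0.708, 0.677, 0.146, -0.136]
ft_force: [-4.7, -2.7, 1.7]
grip_width: 0.126
grasp_force: 40.0
```

```bash
python3 lidchk.py
```

```text
36.4 [ 0.51935326 -0.17502022  0.02019689] [-4.7 -2.7  1.7] 10.937538999575445
pin deg 6.858699219004021 r 0.06863852702492916 lid est []
scene handle [(0.92, [252.4, 184.4, 103.8, 53.5])]
scene lid [(0.92, [250.8, 185.3, 108.6, 60.3])]
top lid [(0.62, [253.0, 190.5, 98.7, 80.6])]
```

Request:
arm_command(plan=[[0,0,0,0,0,0,-0.6],[0,0,0,0,0,0,-0.3],[0,0,0,0,0,0,-0.3],[0,0,0,0,0,0,-0.3],[0,0,0,0,0,0,-0.3]])

```text
time_s: 37.15
tool_pos: [0.5188, -0.1746, 0.0185]
tcp_rot: [0.708, 0.677, 0.145, -0.136]
ft_force: [0.3, -1.2, -0.2]
grip_width: 0.345
grasp_force: 0.0
```

Request:
arm_command(plan=[[0,0,-0.01,0,0,0,-0.3],[0,0,-0.03,0,0,0,-0.3],[0,0,-0.06,0,0,0,-0.3],[0,0,-0.09,0,0,0,-0.3],[0,0,-0.12,0,0,0,-0.3]])

```text
time_s: 37.65
tool_pos: [0.5159, -0.2225, 0.1306]
tcp_rot: [0.709, 0.677, 0.144, -0.136]
ft_force: [-0.2, 0.3, 0.1]
grip_width: 0.349
grasp_force: 0.0
```

```bash
python3 - <<'E'
from h import *
p,M,st=here(); print(st['time_s'],p,st['ft_force'])
s=cam('scene','s20.png'); t=cam('top','t20.png'); w=cam('wrist','w20.png')
for n in ['scene','top']:
    for q in ['lid','handle','knee_pin']: seg(n,q,2)
a=cv2.imread('pics/scene0.png').astype(int); b=cv2.imread('pics/s20.png').astype(int)
d=np.abs(a-b).max(2)[150:235,195:310]; print('diff px lid region',(d>60).sum(), np.argwhere(d>60)[:10].tolist())
for r in [(170,240),(230,290)]: pass
print('pin', [proj(w,pin(9,y)).round(1).tolist() for y in (-.181,-.211)])
g=cv2.cvtColor(w['pixels'],cv2.COLOR_RGB2GRAY)
for r in range(120,222,10): print(r,''.join('#' if v<60 else '+' if v<110 else 'o' if v<165 else '.' for v in g[r,190:330]))
E
```

```text
37.65 [ 0.51586421 -0.22250449  0.13060765] [-0.20155448  0.32085379  0.09658079]
scene lid [(0.79, [250.6, 185.3, 109.1, 59.8])]
scene handle [(0.19, [288.9, 274.3, 23.1, 21.8])]
scene knee_pin [(0.23, [290.0, 275.6, 24.2, 19.8])]
top lid [(0.89, [255.2, 190.8, 98.1, 84.7]), (0.43, [155.5, 135.4, 60.2, 45.4])]
top handle [(0.61, [256.7, 188.9, 104.2, 83.3]), (0.31, [161.7, 135.2, 25.8, 8.0])]
top knee_pin [(0.67, [312.8, 196.0, 29.0, 17.8]), (0.57, [255.2, 189.6, 100.1, 81.9])]
diff px lid region 0 []
pin [[250.2, 174.4], [250.4, 207.9]]
120 .................o######++#++#+###++##+++##+#####+#+##++#++++#++##+#########+++++++oooooooo..................ooooo+#########################
130 .....................o+####+##+###+#####++##+#+#+++##++++oo........ooo++++++++++++++++++++############################+##+oo...ooo..oooooooo
140 .........................o+#++o++###+#########++++++++++ooo.......ooo++++++++++++++++++++++++++++++++++++++++++++++++++++++++++ooo...ooooooo
150 ........................................................ooo.......ooo...............................................
[... 339 characters left out ...]
....................................oooo......ooo.......................................................................
190 ........................................................oooo......ooo.......................................................................
200 .........................................................oooo.....ooo.......................................................................
210 ......................................................o#######++#######+....................................................................
220 ....................o######o.........................................................................o######+...............................
```

```bash
python3 - <<'E'
from h import *
for x,y in [('scene0','s20'),('top0','t20')]:
    a=cv2.GaussianBlur(cv2.imread(f'pics/{x}.png'),(3,3),0).astype(int); b=cv2.GaussianBlur(cv2.imread(f'pics/{y}.png'),(3,3),0).astype(int)
    sl=np.s_[150:235,195:310] if x=='scene0' else np.s_[145:235,200:300]
    d=np.abs(a-b).max(2)[sl]; print((d>15).sum(),(d>30).sum(),d.max())
st=arm.get_state(); print(st['time_s'],np.abs(st['dq']).max())
print(arm.hand_in())
E
```

```text
0 0 14
6069 0 20
38.1 0.0035170375168299237
the job is handed in; nothing more can be done
None
```

The job is handed in at 38 s of the 72 s allowed. The objective stands in the middle pocket, and the lid was let down under control to fully shut with the stay folded; the final scene picture matches the lid's shut look from the start. The objective under the shut lid and the bystanders were not checked again at the end.

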